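# Put the small lantern from the keeper hook on display

## Task

First tip the standing display box over backwards, pushing high on its recessed face so that its base meets the edge of the low board, until it lies on the board with the recess facing up. Then take the little lantern off the hook, sliding it along the bar so that its own loop presses the red sprung keeper open (do not touch the keeper with the gripper), and let the keeper spring shut behind it. Stand the lantern upright inside the recess without tipping or dropping it, let go, and leave the bottle, the jar and the bead carton where they are.

Things in the scene. Friction and masses are not known exactly. Their poses are not given: they have to be found in the camera images.
- hook (a point): Point on top of the hook's level steel bar (8 x 8 mm) where the loop hangs, 190 mm above the table. Axes of the fixed stand: z up, y along the bar to its open end, x across it (-x faces the robot). The bar runs from the post at y = -118 mm to a tip. Overhung, so no upright grasp of the lantern: come from -x, gripper leaning 35 to 45 degrees.
- hook_tip (a point): Top of the hook's upturned tip, 8 x 6 mm, 11 mm above the bar's top and 53 mm along y from hook (its inner face at 50 mm). The lantern slid 36 mm along y is still inside it; raised 24 mm it clears it, and 80 mm further along y it is off.
- post (a point): Top centre of the stand's 14 mm square post, 272 mm above the table, at y = -125 mm from hook, on a wooden foot 110 (x) x 90 x 12 mm. A level 10 mm square arm runs from it above the hook's bar to y = +17 mm, its underside 56 mm above the bar.
- keeper_hinge (a point): Hinge of the red keeper at the end of the upper arm, at y = +18 mm and 58 mm above the bar's top. The keeper is a tongue 10 wide, 3 thick, 55 mm long that hangs down to 3 mm above the bar and swings only outwards and up (towards y).
- keeper (a joint): Angle (rad) of the red keeper: 0 shut (hanging straight down), 1.5 fully up. Its spring shuts it; pushing at its free end takes about 1.2 N at first, 2.5 N at 0.5 rad and up to 5 N wide open. The loop slid 36 mm along the bar holds it at about 0.45 rad.
- lantern_center (a point): Centre of the lantern's body, a dark-wood and paper square prism 44 x 44 x 90 mm (sides along its x, y), about 0.2 kg, to be gripped across two opposite sides. It hangs upright by a brass loop on its top; its x, y lie along the hook's x, y within 0.05 rad.
- lantern_loop (a point): Centre of the underside of the loop's cross bar (22 x 14 x 8 mm in x, y, z), 135 mm above the lantern's underside; it rests on the hook's bar. The loop's two legs, 2.5 x 14 mm, 45 mm high, stand on the lantern's top with inner faces at x = +-8.5 mm.
- lantern_base (a point): Centre of the lantern's underside; axes of the lantern, z up.
- recess (a point): Centre of the floor of the display box's recess; axes of the box. The recess is in the box's -x face: 94 mm wide (y), 104 mm long (z), 12 mm deep, with 13 mm wide rims and a cork floor. At the start -x looks level, roughly to the robot; after tipping, -x points up and z away from the robot, the recess floor then about 56 mm above the table.
- box_center (a point): Centre of the loose wooden display box: 60 mm deep (x), 120 mm wide (y), 130 mm tall (z), about 0.35 kg. It stands upright on the table at the start with its back (+x) 2 to 8 mm before the front edge of the board. It falls over by itself once tipped about 25 degrees.
- board: Low wooden board fixed to the table, 150 x 170 x 8 mm (x, y, z); origin at the centre of its underside. Its front edge (at -75 mm in its x) is the stop for the box's base, and the tipped box lies flat on its top.
- bottle: Green drink bottle, 66 mm across, 200 mm tall, a bystander; origin at the centre of its underside.
- jar: Clear jar with a green lid, 60 mm across, 100 mm tall, a bystander; origin at the centre of its underside.
- bead_carton: Open cardboard carton of beads, 100 x 100 x 55 mm, a bystander; origin at the centre of its underside.
Things that resemble listed ones, but are neither listed nor needed, are in the scene too. Leave any purple look-alike of the part that bears lantern_center alone.

How it is judged (in metres and radians):
On the way, in this order (a step that is already met when the one before it is completed fails the run):
1. the display box lies on the board, recess up (angle between box_center's own z axis and vertical between 1.48 and 1.66 rad and height (world z) of recess between 0.05 and 0.063 m and linear speed of box below 0.05 m/s), for 0.2 s.
2. the lantern's loop presses the keeper open (value of joint keeper above 0.35 rad and contact force between lantern and keeper above 0.3 N), for 0.1 s.
3. the lantern is off the hook and the keeper has sprung shut (y of lantern_base in the frame of hook above 0.075 m and value of joint keeper below 0.08 rad), for 0.1 s.
At the end, for the whole second after the job is handed in: The display box lies on the board with its recess up (within 5 degrees of level), the lantern stands in the recess on its floor (underside within 5 mm of it, upright within 7 degrees), both are at rest and the keeper is shut (angle between box_center's own z axis and vertical between 1.48 and 1.66 rad and height (world z) of recess between 0.05 and 0.063 m and x of lantern_base in the frame of recess between -0.005 and 0.004 m and y of lantern_base in the frame of recess between -0.032 and 0.032 m and z of lantern_base in the frame of recess between -0.037 and 0.037 m and angle between lantern_base's own z axis and vertical below 0.12 rad and linear speed of each of lantern, box below 0.02 m/s and value of joint keeper below 0.08 rad); the robot touches nothing.
It fails at once if a bystander (bottle, jar or bead carton) is moved by more than 20 mm (distance of any of bottle, jar, bead_carton from where it was at the start of the episode above 0.02 m).
It fails at once if the gripper presses on the keeper (contact force between any of the fingers, the arm and keeper above 1 N).
It fails at once if the lantern is tipped over (angle between lantern_base's own z axis and vertical above 0.7 rad).
It fails at once if the lantern is dropped (falls freely at over 0.5 m/s) (contact force between the fingers and lantern below 0.1 N and linear speed of lantern above 0.5 m/s).
It also fails if it takes over 67 s, if anything falls off the work surface, if the arm or the gripper's body presses on something with over 40 N, if the wrist force passes 120 N, or if a joint passes its speed limit or range.

## Robot

A 7-joint arm with a two-finger parallel gripper is mounted at the origin on the work surface. World frame = base frame: x ahead of the robot, y to its left, z up, the work surface at z = 0. Lengths are in m, angles in degrees, forces in N, time in s.
With the tool pointing down it reaches from about 0.4 to 0.9 m from the base axis. Payload 5.5 kg.
Tool frame: the origin (TCP) lies at the very end of the fingers, on their centre line; the grasp point (between the pads) lies 19 mm behind it (pinch_z is the distance from the TCP to the grasp point, in m); z points along the fingers, y is the direction in which the jaws open and shut (so a half turn about z gives the same grasp; the last joint's range is limited). The gripper opens to 92 mm and grips with 3 to 60 N. Pads are 19 mm wide; open, the fingers measure 130 mm over their backs; the gripper's body (75 mm by 190 mm) begins 47 mm behind the grasp point.
Start: joints at [84.695, 28.699, -24.465, 88.831, 12.651, 65.22, -12.049], TCP at [0.226, -0.609, 0.227] pointing down, gripper open.
Joint ranges: [-164.97, 164.97], [-17.58, 116.51], [-87.97, 89.64], [11.32, 138.91], [-80.73, 260.73], [10.89, 115.49], [-147.41, 147.41]. Speed limits (degrees/s): [147.25, 147.25, 180, 180, 180, 180, 180].

## Interface

Orientations are given as a 3x3 rotation matrix whose columns are the frame's x, y, z axes.
In Python, from bench import * gives the robot as it stands.
- The arm moves only by the tool apply_moves, never from a script. Its argument "deltas" is a list of rows, each a list of 7 numbers: the shift along the tool's x, y, z in units of 0.3 m (1.0 is 0.3 m), then the turn, a rotation vector about the tool's x, y, z in units of 1.5 rad (1.0 is 1.5 rad), then the opening, from -1 (shut) to 1 (fully open), so that 0 is half open. A call has 1 to 5 rows; each row is the pose to reach, as a shift and turn from the pose commanded when the call began, along the tool's axes at that moment; what a row does not reach only later rows make up. A row lasts 1/8 s, in which the tool goes at most 62.5 mm and 10.7 degrees, less where a joint would pass 70% of its speed; a pose out of reach is approached as far as the arm can. A call with a number of a shift or a turn outside -1 to 1 is refused whole. A call with a gripper value outside its range is refused whole. The fingers move at their own pace and stop on an object; "newtons" is the grip in N (left out, the last holds). Time passes only in rows, so rows that repeat a pose let the fingers close. It gives the time, the measured TCP pose, the force and the opening at its end, in the units of the state.
- get_state(): the state, without advancing time (a new reading comes with each control period).
- snapshot(name): name is "side" or "top" or "wrist"; returns (picture, depth): 480x640x3 uint8, red, green, blue; 480x640 float32, m along the optical axis (not along the pixel's ray), 0 where there is no reading.
- calibration(name): a dict with "intrinsics" (3x3 intrinsics, pixels), "k1" (the pictures are not rectified: a ray, as slopes to the right and down, at radius r is drawn at 1 + k1 r^2 times it, then the intrinsics apply), "rvec" (rotation vector, rad) and "tvec" (3), from world to camera coordinates, as OpenCV has them. Camera axes: x right, y down, z forward; pixel columns grow to the right and rows downward; lengths in m; the calibration is good to about 2 mm. A picture is of the moment at which its call begins: read the wrist's pose just before it. calibration takes no time and is no camera call; for the wrist camera it gives the pose at the moment of the call.
- sign_off(): hands the job in, once; it reports no verdict.
Trained networks look in the newest picture that a camera, given by its name, has taken for a name from the list of things; names that differ only in an ending like _2 or _b are one class to them, and where a whole thing is asked for, a point or a joint stands for the part that bears it (a point fixed in the world has none). Each returns a list of dicts, best first, with "confidence" (0 to 1); they miss things now and then, are a little off and sometimes report something else, mostly with a low value. They report only what shows in the picture. A call takes as long as a camera call. They do not tell look-alikes from the thing itself.
- spot_in(camera, label): "at" ([x, y, z] in m, in world coordinates, good to about 4 mm: the middle of the surface that is visible of it).
- pinpoint(camera, label): "at" ([x, y, z] in m, in world coordinates, good to about 4 mm: a listed point, or the origin of a listed thing).
The state is a dict: "time_s": time; "joints": joint angles; "qvel": joint speeds; "joint_efforts": joint torques, N m; "tool_pos": TCP position; "tcp_rot": TCP orientation; "force": force on the tool from outside, world axes, zero at the start; "wrist_torque": the same for the moment, N m; "width": opening from 0.0 (shut) to 1.0 (fully open).
Only numpy, scipy, OpenCV 4.12 (cv2) and the standard library are available. Lean on these libraries where they do the work, as an engineer would, in place of code of your own. Each camera call takes 0.05 s, during which the arm holds its last target.

## Working session

There is one attempt and no reset: what is moved stays moved. The work goes in short steps, Python scripts to look and compute and a tool call to move; the robot and the scene stay as the last step left them, time stands still between calls to the robot, and variables do not carry over. Pictures are saved under pics/ and viewed, and the job is handed in when it is done.

Besides the shell and the picture viewer there is one more tool, called after ">>>" by a JSON object that holds its "name" and its "arguments", one argument or row to a line. apply_moves: Moves the arm, as the interface text tells. Shifts and turns lie within -1 to 1; 1 stands for 0.3 m of shift or 1.5 rad of turn. Its arguments: {"type":"object","properties":{"deltas":{"type":"array"},"newtons":{"type":"number"}},"required":["deltas"]}

```bash
ls; mkdir -p pics
python3 - <<'E'
from bench import *
import cv2,numpy as np
s=get_state();print(s)
for n in ["side","top"]:
    p,d=snapshot(n);cv2.imwrite(f"pics/{n}0.png",p[:,:,::-1]);c=calibration(n);print(n,c)
    R=cv2.Rodrigues(np.array(c["rvec"],float))[0];print("campos",-R.T@np.array(c["tvec"]).ravel())
    for l in ["hook","hook_tip","post","keeper_hinge","lantern_center","lantern_loop","lantern_base","recess","box_center","board","bottle","jar","bead_carton"]:
        print(n,l,[(np.round(q["at"],4).tolist(),round(q["confidence"],2)) for q in pinpoint(n,l)])
E
```

```text
pics
{'time_s': 0.0, 'joints': array([ 84.69339706,  28.75388462, -24.45237049,  88.89094594,
        12.65068131,  65.21887048, -12.04803355]), 'qvel': array([ 0.03940947, -0.01342404, -0.04928273,  0.02158296, -0.04844603,
       -0.12915431, -0.05074288]), 'joint_efforts': array([ 3.55630727e-04, -5.66600668e+01, -5.81593618e+00, -2.79110044e+01,
       -6.86205737e-02,  3.10895406e-02,  2.14985530e-04]), 'tool_pos': array([ 0.22614199, -0.60865478,  0.22567983]), 'tcp_rot': array([[ 9.37341585e-01,  3.48411227e-01, -6.08454162e-04],
       [ 3.48411752e-01, -9.37339803e-01,  1.82899191e-03],
       [ 6.69130136e-05, -1.92638276e-03, -9.99998142e-01]]), 'force': array([ 0.31819791, -0.21090005, -0.13652689]), 'wrist_torque': array([-0.02910207, -0.06178896, -0.02578275]), 'width': 1.0021860441864394}
side {'intrinsics': array([[551.69788229,   0.        , 317.15534302],
       [  0.        , 551.69788229, 249.96893491],
       [  0.        ,   0.        ,   1.        ]]), 'k1': -0.09781493618482232, 'rvec': array([ 0.54246542, -2.49238585,  1.41282084]), 'tvec': array([0.541081  ,
[... 1543 characters left out ...]
([0.6159, 0.1478, 0.1018], 0.62)]
top keeper_hinge [([0.4694, -0.2182, 0.0621], 0.36)]
top lantern_center [([0.6157, 0.1476, 0.1032], 0.78), ([0.7164, 0.1002, 0.0453], 0.69)]
top lantern_loop [([0.7153, 0.1007, 0.1396], 0.81), ([0.6168, 0.144, 0.1876], 0.77), ([0.4709, -0.2187, 0.0625], 0.74)]
top lantern_base [([0.7189, 0.0987, 0.0026], 0.88), ([0.6176, 0.1518, 0.0543], 0.57)]
top recess [([0.4703, -0.2189, 0.0611], 0.98), ([0.3895, 0.4906, 0.0004], 0.41)]
top box_center [([0.4923, -0.2123, 0.0674], 0.82)]
top board [([0.6008, -0.1949, 0.0068], 0.65)]
top bottle [([0.3989, -0.5073, 0.0024], 0.66)]
top jar [([0.3894, 0.4928, 0.0007], 0.58)]
top bead_carton [([0.7911, -0.0261, 0.0016], 0.64)]
```

View pics/side0.png

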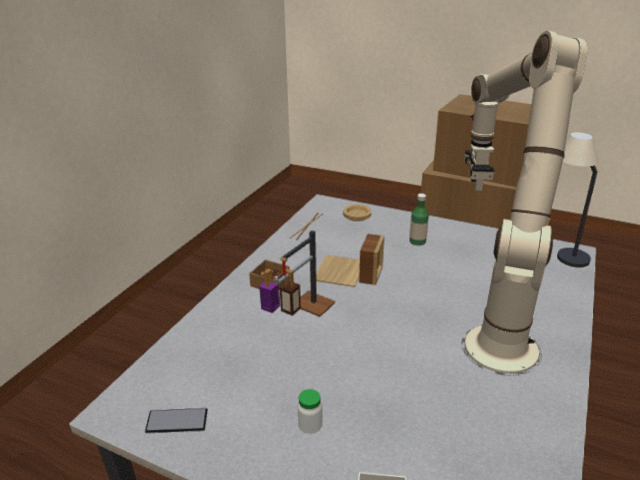

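View pics/top0.png

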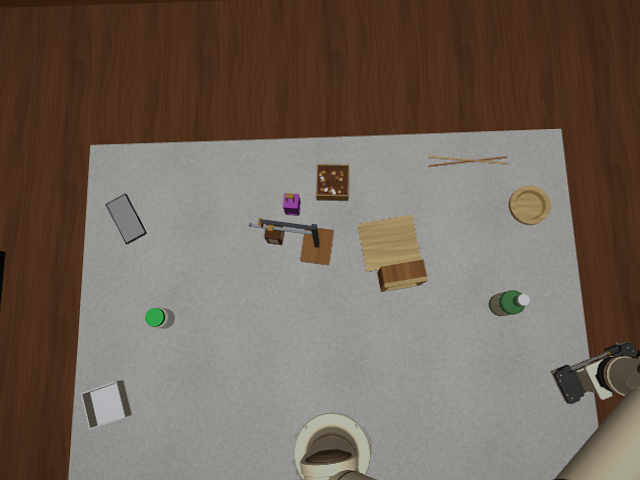

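The hanging lantern is dark wood at side px (290,300) and top px (273,236). The look-alike is purple, standing at side px (270,296) and top px (291,204). I choose the dark one on the hook and check it in a close crop, along with the yaw angles.

```bash
cat > h.py <<'E'
from bench import *
import cv2,numpy as np
def cloud(n,d,c):
    K=c["intrinsics"];R=cv2.Rodrigues(np.array(c["rvec"],float))[0];t=np.array(c["tvec"]).ravel()
    v,u=np.mgrid[0:480,0:640]
    k=c["k1"]
    pts=np.stack([u.ravel(),v.ravel()],1).astype(np.float64)[:,None]
    x=cv2.undistortPoints(pts,K,np.array([k,0,0,0,0.]))[:,0].reshape(480,640,2)
    P=np.dstack([x[...,0]*d,x[...,1]*d,d])
    W=(P-t)@R
    W[d<=0]=np.nan
    return W
def rel(goal_p,goal_R,s=None):
    from scipy.spatial.transform import Rotation as Ro
    s=s or get_state();R=s["tcp_rot"]
    return np.round(R.T@(np.array(goal_p)-s["tool_pos"])/.3,3), np.round(Ro.from_matrix(R.T@goal_R).as_rotvec()/1.5,3)
E
python3 - <<'E'
from h import *
c=calibration("top");p,d=snapshot("top");W=cloud("top",d,c)
def rect(m):
    q=W[m][:,:2].astype(np.float32)*1000;return len(q),cv2.minAreaRect(q), np.nanmedian(W[m][:,2])
X,Y,Z=W[...,0],W[...,1],W[...,2]
near=lambda x,y,r:(abs(X-x)<r)&(abs(Y-y)<r)
print("boxtop",rect(near(.49,-.214,.1)&(Z>.122)))
print("board",rect(near(.61,-.193,.12)&(Z>.004)&(Z<.013)&(X>.55)))
print("table z",np.nanmedian(Z[near(.3,.2,.05)]))
m=near(.61,.12,.15)&(Z>.235)&(Z<.29); q=W[m];print("arm",len(q),rect(m), cv2.fitLine(q[q[:,1]>.04][:,:2].astype(np.float32),cv2.DIST_L1,0,.001,.001).ravel())
m=near(.615,.15,.03)&(Z>.13)&(Z<.15);print("lantern top",rect(m))
m=near(.59,.03,.1)&(Z>.006)&(Z<.018);print("foot",rect(m))
big=cv2.resize(p[190:310,220:440],None,fx=3.6,fy=3.6,interpolation=cv2.INTER_CUBIC);cv2.imwrite("pics/topcrop.png",big[:,:,::-1])
c=calibration("side");p,d=snapshot("side");W=cloud("side",d,c);X,Y,Z=W[...,0],W[...,1],W[...,2]
big=cv2.resize(p[215:335,230:400],None,fx=4.5,fy=4.5,interpolation=cv2.INTER_CUBIC);cv2.imwrite("pics/sidecrop.png",big[:,:,::-1])
print("side boxtop",rect(near(.49,-.214,.1)&(Z>.122)),"board",rect(near(.61,-.193,.12)&(Z>.004)&(Z<.013)&(X>.55)))
p,d=snapshot("wrist");cv2.imwrite("pics/w0.png",p[:,:,::-1]);c=calibration("wrist")
R=cv2.Rodrigues(np.array(c["rvec"],float))[0];s=get_state();C=-R.T@np.array(c["tvec"]).ravel();print("wrist cam in tool",s["tcp_rot"].T@(C-s["tool_pos"]),"axis",s["tcp_rot"].T@R[2])
print(s["time_s"])
E
```

```text
boxtop (945, ((489.3182373046875, -217.92420959472656), (60.736263275146484, 121.1341552734375), 7.870643138885498), np.float64(0.1304721506763427))
board (2134, ((639.8734741210938, -192.61996459960938), (179.66476440429688, 238.43678283691406), 0.011776999570429325), np.float64(0.007869724960608272))
table z 0.00038782054977618224
arm 300 (300, ((610.0699462890625, 93.79339599609375), (154.7873992919922, 18.597061157226562), 81.17662811279297), np.float64(0.2558799263253675)) [0.16079575 0.9869877  0.6103295  0.10482908]
lantern top (131, ((615.0860595703125, 144.7423095703125), (45.55232238769531, 40.3720817565918), 80.19520568847656), np.float64(0.1447551290563821))
foot (968, ((590.6466064453125, 28.638511657714844), (194.21946716308594, 197.9192657470703), 89.52830505371094), np.float64(0.011639820417538574))
side boxtop (368, ((488.0184020996094, -219.11700439453125), (61.876468658447266, 136.6814727783203), 7.405379295349121), np.float64(0.1312944563742654)) board (940, ((640.0947875976562, -193.54425048828125), (238.59835815429688, 179.9090576171875), 89.92798614501953), np.float64(0.008351595606250138))
wrist cam in tool [ 0.06595554 -0.00031615 -0.15761292] axis [-2.44164187e-01 -1.53873487e-04  9.69733894e-01]
1.55
```

```bash
python3 -c "
import cv2,numpy as np
a=cv2.imread('pics/topcrop.png');b=cv2.imread('pics/sidecrop.png');print(a.shape,b.shape)"
```

```text
(432, 792, 3) (540, 765, 3)
```

View pics/topcrop.png

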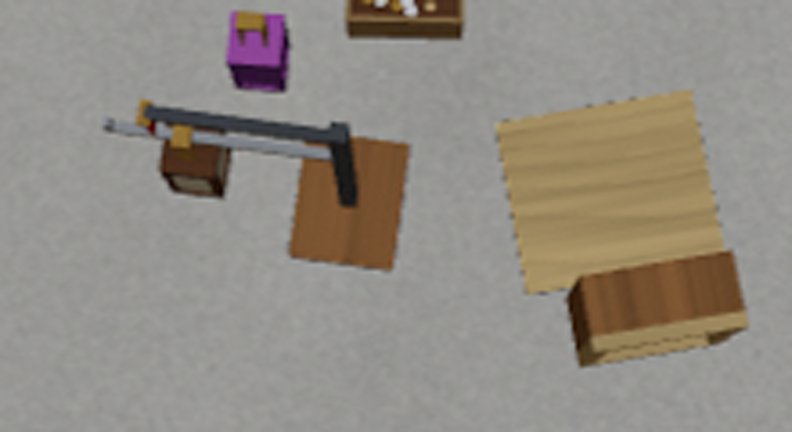

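View pics/sidecrop.png

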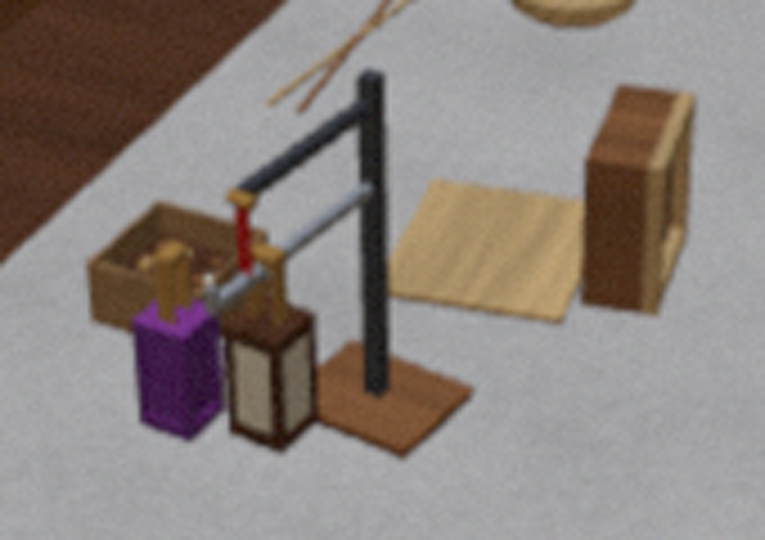

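View pics/w0.png

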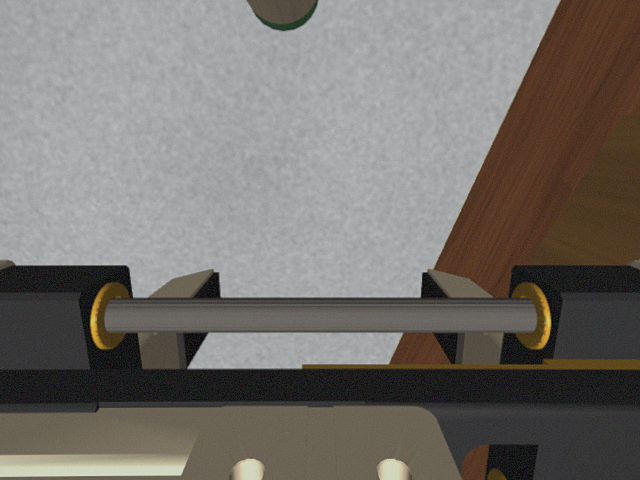

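The crops show the dark-wood lantern with paper panels hanging on the bar (top crop 195,160). The purple one stands free behind it (258,50). The box's recess faces the robot. Next I work out the approach.

Run:
```python
from h import *
a=np.deg2rad(7.7);bx=np.array([np.cos(a),np.sin(a),0]);R=np.array([bx,[bx[1],-bx[0],0],[0,0,-1]]).T
C=np.array([.489,-.217,0])
for o,z in((-.09,.225),(-.09,.112),(.045,.112)):
    print(C+o*bx+[0,0,z],rel(C+o*bx+[0,0,z],R))
```

```text
[ 0.39981151 -0.22905876  0.225     ] (array([ 0.983, -0.987,  0.006]), array([ 0.   , -0.   ,  0.148]))
[ 0.39981151 -0.22905876  0.112     ] (array([ 0.983, -0.987,  0.382]), array([ 0.   , -0.   ,  0.148]))
[ 0.53359424 -0.21097062  0.112     ] (array([ 1.422, -0.888,  0.382]), array([ 0.   , -0.   ,  0.148]))
```

>>> {"name": "apply_moves", "arguments": {
  "deltas": [
    [0.15,-0.15,0,0,0,0.03,-1],
    [0.33,-0.33,0,0,0,0.06,-1],
    [0.5,-0.5,0,0,0,0.09,-1],
    [0.66,-0.66,0,0,0,0.12,-1],
    [0.8,-0.8,0,0,0,0.148,-1]
  ],
  "newtons": 20
}}

```text
time_s: 2.17
tool_pos: [0.3574, -0.3234, 0.2271]
tcp_rot: [[0.991, 0.132, 0.001], [0.132, -0.991, -0.001], [0.001, 0.001, -1.0]]
force: [0.8, 0.1, 1.1]
width: 0.504
```

>>> {"name": "apply_moves", "arguments": {
  "deltas": [
    [0.1,-0.18,0,0,0,0,-1],
    [0.15,-0.22,0.15,0,0,0,-1],
    [0.15,-0.22,0.3,0,0,0,-1],
    [0.15,-0.22,0.37,0,0,0,-1],
    [0.15,-0.22,0.37,0,0,0,-1]
  ]
}}

```text
time_s: 2.8
tool_pos: [0.3914, -0.2528, 0.1145]
tcp_rot: [[0.991, 0.134, -0.003], [0.134, -0.991, 0.002], [-0.002, -0.003, -1.0]]
force: [0.8, 0.4, 0.1]
width: 0.014
```

Run:
```python
from h import *
s=get_state();print(s["time_s"],s["tool_pos"],s["width"],s["force"],s["joints"])
a=np.deg2rad(7.7);bx=np.array([np.cos(a),np.sin(a),0]);R=np.array([bx,[bx[1],-bx[0],0],[0,0,-1]]).T
C=np.array([.489,-.217,0])
for o,z in((-.09,.112),(-.045,.112),(.045,.112)):
    print(rel(C+o*bx+[0,0,z],R))
p,d=snapshot("side");cv2.imwrite("pics/s1.png",cv2.resize(p[150:390,200:520],None,fx=2.5,fy=2.5)[:,:,::-1])
```

```text
2.8 [ 0.39136066 -0.25278271  0.11447406] 0.013535964258221539 [0.79199697 0.38098957 0.08101913] [ 57.06409254  20.46253837 -31.95530472 119.72595426  15.38354708
  43.94715297 -66.77703818]
(array([ 0.039, -0.075,  0.008]), array([-0.002,  0.002,  0.   ]))
(array([ 0.189, -0.075,  0.008]), array([-0.002,  0.002,  0.   ]))
(array([ 0.489, -0.075,  0.007]), array([-0.002,  0.002,  0.   ]))
```

View pics/s1.png

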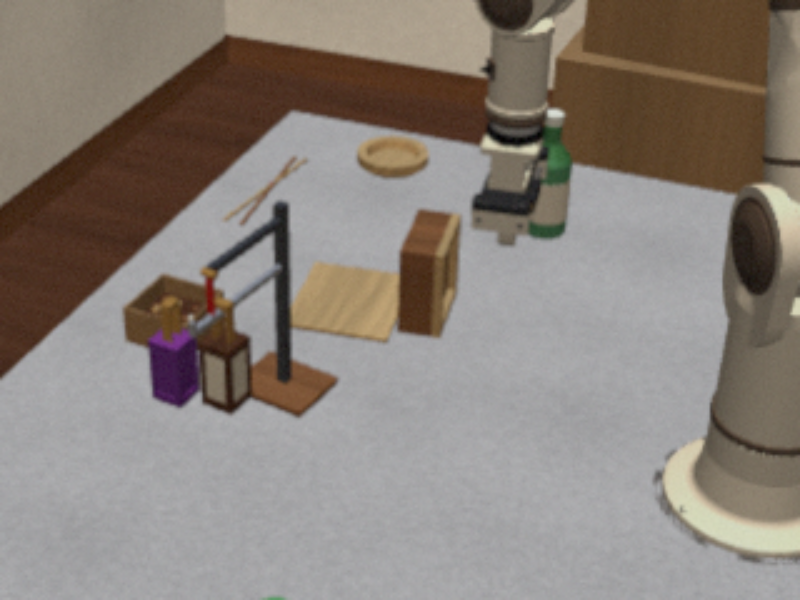

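The picture shows the closed gripper in front of the upright box (500,235 against 430,270). Now I push.

>>> {"name": "apply_moves", "arguments": {
  "deltas": [
    [0.06,-0.075,0.005,0,0,0,-1],
    [0.11,-0.075,0.005,0,0,0,-1],
    [0.15,-0.075,0.005,0,0,0,-1],
    [0.18,-0.075,0.005,0,0,0,-1],
    [0.21,-0.075,0.005,0,0,0,-1]
  ]
}}

```text
time_s: 3.48
tool_pos: [0.4519, -0.2236, 0.1142]
tcp_rot: [[0.991, 0.133, -0.001], [0.133, -0.991, -0.0], [-0.001, 0.0, -1.0]]
force: [-0.8, -1.0, 0.9]
width: 0.004
```

>>> {"name": "apply_moves", "arguments": {
  "deltas": [
    [0.03,0,0,0,0,0,-1],
    [0.06,0,0,0,0,0,-1],
    [0.09,0,0,0,0,0,-1],
    [0.12,0,0,0,0,0,-1],
    [0.15,0,0,0,0,0,-1]
  ]
}}

```text
time_s: 4.1
tool_pos: [0.4972, -0.2169, 0.1142]
tcp_rot: [[0.991, 0.134, 0.0], [0.134, -0.991, 0.0], [0.0, -0.0, -1.0]]
force: [-0.7, -0.5, 0.3]
width: 0.003
```

Run:
```python
from h import *
s=get_state();print(s["time_s"],s["tool_pos"],s["width"],s["force"])
p,d=snapshot("side");cv2.imwrite("pics/s2.png",cv2.resize(p[190:310,280:440],None,fx=4.5,fy=4.5)[:,:,::-1])
```

```text
4.1 [ 0.49717632 -0.21687823  0.1142199 ] 0.0029252640416799233 [-0.65271913 -0.51566842  0.29812525]
```

View pics/s2.png

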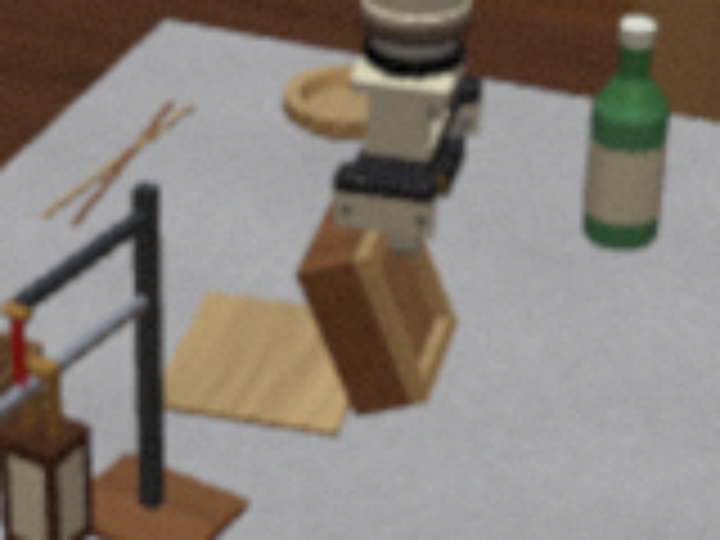

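The box is tilted about 20° with its base against the board edge (350,410). I continue.

>>> {"name": "apply_moves", "arguments": {
  "deltas": [
    [0.03,0,0,0,0,0,-1],
    [0.06,0,0,0,0,0,-1],
    [0.09,0,0,0,0,0,-1],
    [0.12,0,0,0,0,0,-1],
    [0.14,0,0,0,0,0,-1]
  ]
}}

```text
time_s: 4.78
tool_pos: [0.5388, -0.2112, 0.1142]
tcp_rot: [[0.991, 0.134, 0.0], [0.134, -0.991, 0.0], [0.0, -0.0, -1.0]]
force: [0.5, -0.1, 1.1]
width: 0.003
```

Run:
```python
from h import *
s=get_state();print(s["time_s"],s["tool_pos"],s["width"],s["force"])
p,d=snapshot("side");cv2.imwrite("pics/s3.png",cv2.resize(p[190:310,280:440],None,fx=4.5,fy=4.5)[:,:,::-1])
```

```text
4.775 [ 0.53876341 -0.21124551  0.1142298 ] 0.002587632760941515 [ 0.54000637 -0.14463504  1.06710553]
```

View pics/s3.png

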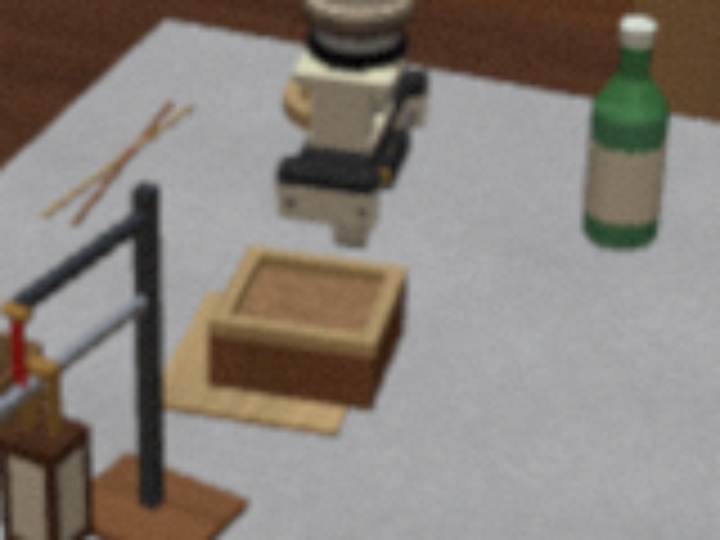

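The box lies on the board with the cork recess up (310,295). Next I compute the lantern grasp.

```bash
cat >> h.py <<'E'
yaw=np.deg2rad(-8.8);HX=np.array([np.cos(yaw),np.sin(yaw),0]);HY=np.array([-np.sin(yaw),np.cos(yaw),0]);HZ=np.array([0,0,1.])
def lean(deg,X=HX,Y=HY):
    t=np.deg2rad(deg);a=np.sin(t)*X-np.cos(t)*HZ
    return np.array([np.sin(t)*HZ+np.cos(t)*X,-Y,a]).T
LC=np.array([.6163,.148,.100])
E
python3 - <<'E'
from h import *
R=lean(42);s=get_state()
G=LC-.004*HX-[0,0,.010]
for b in(.16,.12,0):
    p=G+(.019-b)*R[:,2];print(p,rel(p,R,s))
for l in ["recess","box_center"]:
    snapshot("top")
    print(l,[(np.round(q["at"],4).tolist(),round(q["confidence"],2)) for q in pinpoint("top",l)])
E
```

```text
[0.51911029 0.16304576 0.19478342] (array([ 0.1  , -1.245, -0.268]), array([-0.071,  0.485,  0.183]))
[0.54556045 0.15895106 0.16505763] (array([ 0.186, -1.219, -0.169]), array([-0.071,  0.485,  0.183]))
[0.62491091 0.14666696 0.07588025] (array([ 0.442, -1.143,  0.129]), array([-0.071,  0.485,  0.183]))
recess [([0.3917, 0.4911, 0.0035], 0.74), ([0.5709, -0.2025, 0.0525], 0.68)]
box_center [([0.5695, -0.2038, 0.0366], 0.66)]
```

>>> {"name": "apply_moves", "arguments": {
  "deltas": [
    [-0.15,0,-0.1,0,0,0,-1],
    [-0.3,0,-0.2,0,0,0,0],
    [-0.35,-0.15,-0.28,0,0,0,1],
    [-0.35,-0.35,-0.28,0,0,0.05,1],
    [-0.35,-0.55,-0.28,0,0,0.1,1]
  ],
  "newtons": 20
}}

```text
time_s: 5.65
tool_pos: [0.4115, -0.0612, 0.1988]
tcp_rot: [[1.0, -0.021, 0.002], [-0.021, -1.0, -0.001], [0.002, 0.001, -1.0]]
force: [1.3, 1.1, 1.5]
width: 0.39
```

Run:
```python
from h import *
R=lean(42);s=get_state();print(s["time_s"],s["tool_pos"],s["joints"],s["width"])
G=LC-.004*HX-[0,0,.010]
for b in(.2,.16,.12):
    p=G+(.019-b)*R[:,2];print(p,rel(p,R,s))
```

```text
5.65 [ 0.41146441 -0.06117147  0.1988467 ] [ 43.5757492    7.32510228 -41.14220318 121.81299154   6.14998994
  52.72420087 -92.26551822] 0.38981585255263546
[0.49266014 0.16714046 0.22450921] (array([ 0.255, -0.766, -0.086]), array([-0.032,  0.487,  0.085]))
[0.51911029 0.16304576 0.19478342] (array([ 0.343, -0.755,  0.013]), array([-0.032,  0.487,  0.085]))
[0.54556045 0.15895106 0.16505763] (array([ 0.431, -0.743,  0.112]), array([-0.032,  0.487,  0.085]))
```

>>> {"name": "apply_moves", "arguments": {
  "deltas": [
    [0.0,-0.2,-0.1,-0.006,0.09,0.015,1],
    [0.0,-0.38,-0.1,-0.013,0.19,0.03,1],
    [0.05,-0.55,-0.1,-0.02,0.3,0.05,1],
    [0.15,-0.7,-0.1,-0.026,0.39,0.07,1],
    [0.255,-0.766,-0.086,-0.032,0.487,0.085,1]
  ]
}}

```text
time_s: 6.28
tool_pos: [0.4996, 0.1474, 0.2352]
tcp_rot: [[0.756, -0.109, 0.645], [-0.101, -0.994, -0.05], [0.646, -0.027, -0.763]]
force: [-17.9, 193.4, -32.4]
width: 0.932
```

>>> {"name": "apply_moves", "arguments": {
  "deltas": [
    [0,0,0,0,0,0,1],
    [0,0,0,0,0,0,1]
  ]
}}

```text
time_s: 6.52
tool_pos: [0.4992, 0.1455, 0.2345]
tcp_rot: [[0.757, -0.118, 0.643], [-0.11, -0.993, -0.052], [0.644, -0.031, -0.764]]
force: [0.8, 0.4, -0.3]
width: 0.998
```

Run:
```python
from h import *
R=lean(42);s=get_state();print(s["time_s"],s["tool_pos"],s["joints"],s["width"])
p,d=snapshot("wrist");cv2.imwrite("pics/w1.png",p[:,:,::-1])
for l in ["lantern_center","lantern_base","lantern_loop","hook","hook_tip","keeper_hinge"]:
    print(l,[(np.round(q["at"],4).tolist(),round(q["confidence"],2)) for q in pinpoint("wrist",l)])
p,d=snapshot("side");cv2.imwrite("pics/s4.png",cv2.resize(p[160:340,200:440],None,fx=3.3,fy=3.3)[:,:,::-1])
G=LC-.004*HX-[0,0,.010]
for b in(.2,.1,.05,0):
    p=G+(.019-b)*R[:,2];print(p,rel(p,R,s))
```

```text
6.525 [0.49919404 0.14553664 0.23446167] [  63.31186398  -17.58484602  -87.96556945  136.11817227   21.52363404
   10.89280431 -147.40013275] 0.9979065889012028
lantern_center [([0.6188, 0.1529, 0.1019], 0.85), ([0.7137, 0.0996, 0.0466], 0.78)]
lantern_base [([0.6195, 0.1482, 0.0539], 0.69), ([0.721, 0.1019, -0.0001], 0.68), ([0.6144, 0.1503, 0.1015], 0.3)]
lantern_loop [([0.6149, 0.147, 0.1858], 0.58), ([0.7195, 0.0974, 0.1345], 0.58)]
hook [([0.5959, 0.0289, 0.2728], 0.67), ([0.6169, 0.1522, 0.1899], 0.59)]
hook_tip [([0.6264, 0.2012, 0.2022], 0.85)]
keeper_hinge [([0.6174, 0.1676, 0.2512], 0.61)]
[0.49266014 0.16714046 0.22450921] (array([-0.046, -0.068,  0.008]), array([-0.031,  0.022,  0.004]))
[0.55878552 0.15690371 0.15019473] (array([-0.035, -0.052,  0.34 ]), array([-0.031,  0.022,  0.004]))
[0.59184822 0.15178534 0.11303749] (array([-0.029, -0.044,  0.507]), array([-0.031,  0.022,  0.004]))
[0.62491091 0.14666696 0.07588025] (array([-0.024, -0.037,  0.673]), array([-0.031,  0.022,  0.004]))
```

View pics/w1.png

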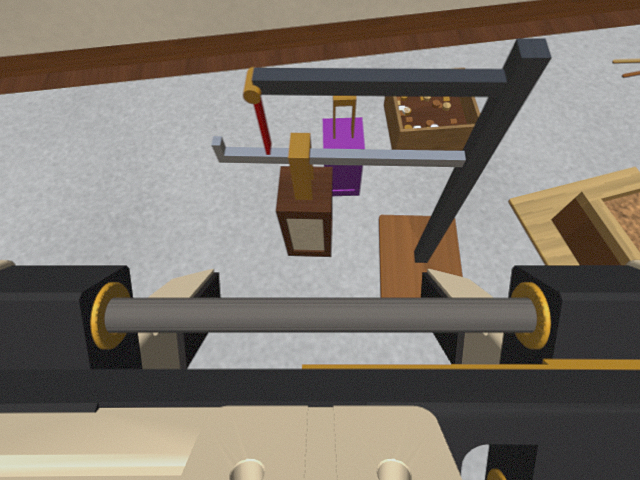

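View pics/s4.png

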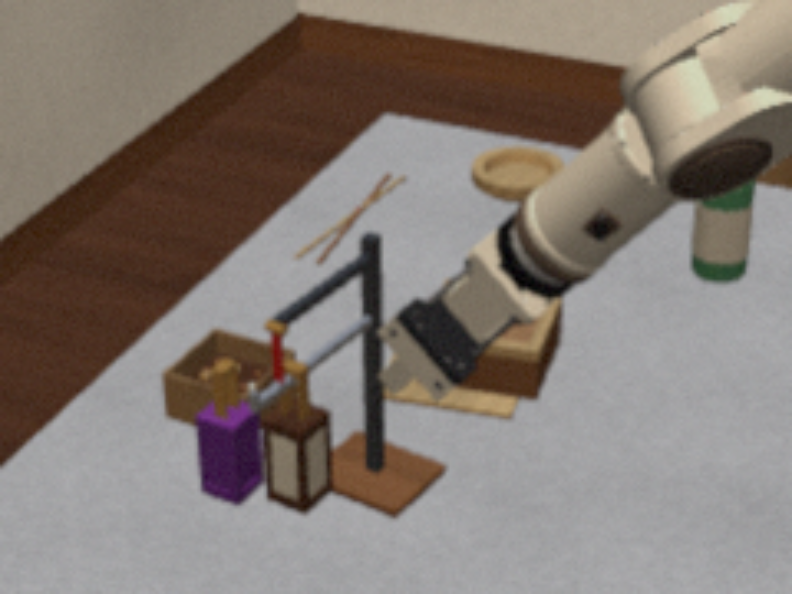

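The leaning path drove the arm into four joint limits (j2, j3, j6, j7), and the force reading spiked to 193 N for a moment. I back off, log joint and pose pairs, and fit a kinematic model so the path stays clear of the limits.

```bash
cat > log.py <<'E'
from bench import *
import json,numpy as np
s=get_state()
open("log.jsonl","a").write(json.dumps({"q":list(map(float,s["joints"])),"p":list(map(float,s["tool_pos"])),"R":np.array(s["tcp_rot"]).tolist(),"qd":float(np.abs(s["qvel"]).max())})+"\n")
print(round(s["time_s"],2),np.round(s["joints"],1),np.round(s["tool_pos"],4),"qd",round(float(np.abs(s["qvel"]).max()),2),"F",np.round(s["force"],1))
E
python3 log.py
```

```text
6.92 [  63.2  -17.5  -88.   136.1   21.6   10.9 -147.4] [0.4988 0.1466 0.2344] qd 0.35 F [ 0.5 -0.8 -0.2]
```

>>> {"name": "apply_moves", "arguments": {
  "deltas": [
    [-0.05,0.05,-0.05,0,-0.05,0,1],
    [-0.1,0.1,-0.1,0,-0.1,0,1],
    [-0.1,0.15,-0.15,0,-0.15,0,1],
    [-0.1,0.15,-0.15,0,-0.15,0,1]
  ]
}}

```text
time_s: 7.42
tool_pos: [0.4428, 0.1073, 0.249]
tcp_rot: [[0.881, -0.116, 0.458], [-0.118, -0.993, -0.024], [0.458, -0.033, -0.888]]
force: [-0.0, 0.5, 0.5]
width: 1.001
```

```bash
python3 log.py
```

```text
7.42 [  23.2  -11.6  -44.8  133.9    6.8   29.7 -125. ] [0.4428 0.1073 0.249 ] qd 10.8 F [-0.   0.5  0.5]
```

>>> {"name": "apply_moves", "arguments": {
  "deltas": [
    [0,0.1,0,0,-0.1,0,1],
    [0,0.2,0,0,-0.2,0,1],
    [0,0.3,0,0,-0.3,0,1],
    [0,0.4,0,0,-0.34,0,1],
    [0,0.4,0,0,-0.34,0,1]
  ]
}}

```text
time_s: 8.05
tool_pos: [0.4293, -0.0146, 0.2439]
tcp_rot: [[0.992, -0.121, -0.03], [-0.12, -0.992, 0.034], [-0.034, -0.03, -0.999]]
force: [0.1, 0.3, 0.2]
width: 0.998
```

```bash
python3 log.py
```

```text
8.05 [ 26.    5.5 -27.4 116.1   0.6  60.7 -98.5] [ 0.4293 -0.0146  0.2439] qd 2.17 F [0.1 0.3 0.2]
```

```bash
cat > fit.py <<'E'
import numpy as np,json,itertools
from scipy.optimize import least_squares
from scipy.spatial.transform import Rotation as Ro
D=[json.loads(l) for l in open("log.jsonl")]
D=[(d["q"],d["p"],d["R"]) for d in D]
def orth(M):
    u,_,v=np.linalg.svd(np.array(M));return u@v
D+= [([84.69339706,28.75388462,-24.45237049,88.89094594,12.65068131,65.21887048,-12.04803355],[.22614199,-.60865478,.22567983],[[.937341585,.348411227,-.000608454],[.348411752,-.937339803,.00182899],[.0000669,-.00192638,-.99999814]]),
([57.06409254,20.46253837,-31.95530472,119.72595426,15.38354708,43.94715297,-66.77703818],[.39136066,-.25278271,.11447406],[[.991,.134,-.003],[.134,-.991,.002],[-.002,-.003,-1]]),
([43.5757492,7.32510228,-41.14220318,121.81299154,6.14998994,52.72420087,-92.26551822],[.41146441,-.06117147,.1988467],[[1,-.021,.002],[-.021,-1,-.001],[.002,.001,-1]])]
Q=np.deg2rad([d[0] for d in D]);P=np.array([d[1] for d in D]);RR=np.array([orth(d[2]) for d in D])
def fk(x,q):
    # x: offs7,d7,a7 ; alternate alpha +90,-90
    T=np.eye(4)
    sg=x["s"]
    for i in range(7):
        th=sg[i]*q[i]+x["o"][i];c,s=np.cos(th),np.sin(th)
        al=[1,-1,1,-1,1,-1,0][i]*np.pi/2;ca,sa=np.cos(al),np.sin(al)
        T=T@np.array([[c,-s*ca,s*sa,x["a"][i]*c],[s,c*ca,-c*sa,x["a"][i]*s],[0,sa,ca,x["d"][i]],[0,0,0,1]])
    return T
def unpack(v,s):return dict(s=s,o=v[:7],d=v[7:14],a=v[14:21])
def res(v,s,reg):
    x=unpack(v,s);r=[]
    for q,p,R in zip(Q,P,RR):
        T=fk(x,q);r+=list((T[:3,3]-p)*10);r+=list(0.5*(T[:3,:3]-R).ravel()*2)
    r+=list(reg*v[14:21]);r+=list(reg*v[[8,10,12]])
    return np.array(r)
if __name__=="__main__":
    rng=np.random.default_rng(0);best=[]
    for bits in itertools.product([1,-1],repeat=7):
        if bits[0]==1: pass
        for t in range(3):
            v0=np.concatenate([rng.choice([0,np.pi/2,-np.pi/2,np.pi],7),[.35,0,.4,0,.4,0,.2],np.zeros(7)])
            v0[7:14]*=1
            r=least_squares(res,v0,args=(np.array(bits),.1),max_nfev=60)
            best.append((r.cost,bits,r.x))
    best.sort(key=lambda b:b[0])
    for b in best[:6]:print(b[0],b[1],np.round(np.rad2deg(b[2][:7])%360,1),np.round(b[2][7:],3))
    import pickle;pickle.dump(best[:20],open("fit.pkl","wb"))
E
time timeout 500 python3 fit.py
```

```text
2.0550345477176354e-06 (-1, 1, -1, 1, -1, -1, -1) [180. 360. 360.   0. 180.   0.  90.] [ 0.347 -0.015  0.505 -0.011  0.471  0.001  0.363  0.    -0.    -0.
 -0.    -0.     0.    -0.   ]
2.0550345477178137e-06 (-1, 1, 1, -1, 1, 1, -1) [180. 180. 180. 360. 180. 180. 270.] [ 0.347 -0.015 -0.505  0.011 -0.471 -0.001  0.363  0.     0.    -0.
 -0.    -0.    -0.    -0.   ]
2.055034547717846e-06 (-1, 1, -1, -1, 1, -1, -1) [180. 360. 180. 180. 360. 180.  90.] [ 0.347 -0.015  0.505  0.011 -0.471  0.001  0.363  0.    -0.     0.
 -0.     0.     0.    -0.   ]
2.055034547717864e-06 (-1, 1, -1, -1, -1, -1, -1) [180. 360. 180. 360.   0.   0.  90.] [ 0.347 -0.015  0.505  0.011  0.471  0.001  0.363  0.    -0.     0.
  0.    -0.     0.    -0.   ]
2.055034547717928e-06 (-1, -1, -1, -1, 1, -1, -1) [  0.   0. 360. 180. 360. 180.  90.] [ 0.347  0.015  0.505  0.011 -0.471  0.001  0.363 -0.     0.     0.
 -0.     0.     0.    -0.   ]
2.0550345477180682e-06 (-1, 1, -1, 1, -1, 1, -1) [180. 360. 360.   0.   0. 360. 270.] [ 0.347 -0.015  0.505 -0.011  0.471 -0.001  0.363  0.    -0.    -0.
 -0.     0.    -0.    -0.   ]
real	6m51.443s
user	6m48.694s
sys	0m0.209s
```

```bash
cat > ik.py <<'E'
import pickle,numpy as np
import fit
from fit import fk,unpack
from scipy.optimize import least_squares
from scipy.spatial.transform import Rotation as Ro
import os
if not os.path.exists("model.pkl"):
    b=pickle.load(open("fit.pkl","rb"))[0]
    r=least_squares(fit.res,b[2],args=(np.array(b[1]),.01));pickle.dump((r.x,b[1]),open("model.pkl","wb"));print(r.cost)
v,s=pickle.load(open("model.pkl","rb"));M=unpack(v,np.array(s))
lo=np.deg2rad([-164.97,-17.58,-87.97,11.32,-80.73,10.89,-147.41]);hi=np.deg2rad([164.97,116.51,89.64,138.91,260.73,115.49,147.41])
mid=(lo+hi)/2;half=(hi-lo)/2
def ik(p,R,q0,w=.003,lim=2):
    l=lo+np.deg2rad(lim);h=hi-np.deg2rad(lim)
    def f(q):
        T=fk(M,q);e=Ro.from_matrix(R.T@T[:3,:3]).as_rotvec()
        return np.concatenate([(T[:3,3]-p)*10,e*3,w*(q-q0)])
    r=least_squares(f,np.clip(q0,l+1e-3,h-1e-3),bounds=(l,h));T=fk(M,r.x)
    return r.x,np.linalg.norm(T[:3,3]-p),np.linalg.norm(Ro.from_matrix(R.T@T[:3,:3]).as_rotvec())
E
python3 - <<'E'
from ik import *
from h import lean,HX,HY,LC
F=np.diag([-1,-1,1.])
rng=np.random.default_rng(1)
for deg in(35,40,45):
  for flip in(0,1):
    R=lean(deg)
    if flip:R=R@F
    G=LC-.004*HX-[0,0,.01]
    for b in(0,.08,.15):
        p=G+(.019-b)*R[:,2];best=None
        for t in range(25):
            q,e,r=ik(p,R,lo+(hi-lo)*rng.uniform(.05,.95,7),w=.0005)
            if e<1e-3 and r<5e-3:
                m=np.rad2deg(np.minimum(q-lo,hi-q)).min()
                if best is None or m>best[0]:best=(m,q)
        print(deg,flip,b,None if best is None else (round(best[0],1),np.round(np.rad2deg(best[1]),0)))
E
```

```text
3.240380992929101e-07
35 0 0 (np.float64(6.1), array([-27.,  28.,   1., 125.,  98.,  19., 141.]))
35 0 0.08 (np.float64(2.0), array([-87.,  41.,  73., 130., -79.,  18., -56.]))
35 0 0.15 (np.float64(4.5), array([-101.,   29.,   82.,  132.,  -33.,   15.,  -97.]))
35 1 0 (np.float64(15.8), array([ 29.,  57., -72., 123., 107.,  66., -20.]))
35 1 0.08 (np.float64(12.0), array([ 28.,  39., -71., 127.,  93.,  56., -21.]))
35 1 0.15 (np.float64(10.2), array([ 33.,  26., -77., 129.,  80.,  51., -15.]))
40 0 0 (np.float64(11.7), array([-20.,  30.,  -9., 127., 112.,  29., 128.]))
40 0 0.08 (np.float64(6.5), array([-41.,  19.,   9., 132.,  96.,  23., 138.]))
40 0 0.15 None
40 1 0 (np.float64(13.0), array([ 26.,  56., -69., 126., 114.,  67., -28.]))
40 1 0.08 (np.float64(8.4), array([ 29.,  48., -78., 130., 104.,  69., -27.]))
40 1 0.15 (np.float64(5.9), array([ 31.,  31., -80., 133.,  91.,  58., -27.]))
45 0 0 (np.float64(9.7), array([-10.,  33., -23., 129., 119.,  42., 123.]))
45 0 0.08 (np.float64(5.0), array([ 13.,  33., -56., 134., 108.,  55., 137.]))
45 0 0.15 (np.float64(2.0), array([ 26.,  34., -79., 137.,  99.,  66., 143.]))
45 1 0 (np.float64(10.7), array([ 29.,  69., -77., 128., 124.,  83., -25.]))
45 1 0.08 (np.float64(5.3), array([ 27.,  53., -79., 134., 112.,  78., -33.]))
45 1 0.15 (np.float64(2.0), array([ 28.,  42., -85., 137., 101.,  74., -35.]))
```

Run:
```python
from ik import *
import json
qA=np.deg2rad([84.695,28.699,-24.465,88.831,12.651,65.22,-12.049])
def jac(q):
    J=np.zeros((6,7));T=fk(M,q);h=1e-5
    for i in range(7):
        d=q.copy();d[i]+=h;T2=fk(M,d);J[:3,i]=(T2[:3,3]-T[:3,3])/h;J[3:,i]=Ro.from_matrix(T2[:3,:3]@T[:3,:3].T).as_rotvec()/h
    return J
names=["D","E","F","A","B","C"]
for n,q in zip(names,fit.Q):
    J=jac(q);N=np.linalg.svd(J)[2][6];
    if N[2]<0:N=-N
    # walk null curve both ways, print
    best={}
    pts=[]
    for sg in(1,-1):
        x=q.copy();T0=fk(M,q)
        for k in range(250):
            J=jac(x);u=np.linalg.svd(J)[2][6];u*=np.sign(u@(N if k==0 else last))*1;last=u
            st=u*sg*np.deg2rad(1) 
            x=x+st
            T=fk(M,x);e=np.concatenate([T0[:3,3]-T[:3,3],Ro.from_matrix(T0[:3,:3]@T[:3,:3].T).as_rotvec()]);x=x+np.linalg.pinv(jac(x))@e
            if (x<lo).any() or (x>hi).any():break
            pts.append((sg*(k+1),x.copy()))
    pts.append((0,q))
    pts.sort(key=lambda a:a[0])
    ks=np.array([a[0] for a in pts]);X=np.array([a[1] for a in pts])
    c1=((X-mid)**2).sum(1);c2=(((X-mid)/half)**2).sum(1);c3=((X-qA)**2).sum(1);c4=(X**2).sum(1)
    J_=np.array([np.sqrt(np.linalg.det(jac(x)@jac(x).T)) for x in X])
    print(n,"range",ks[0],ks[-1],"argmin mid",ks[c1.argmin()],"midnorm",ks[c2.argmin()],"home",ks[c3.argmin()],"zero",ks[c4.argmin()],"manip",ks[J_.argmax()],"N",np.round(N,2))
```

```text
D range 0 0 argmin mid 0 midnorm 0 home 0 zero 0 manip 0 N [ 0.03 -0.13  0.04  0.   -0.71 -0.06  0.68]
E range -38 90 argmin mid 37 midnorm 56 home -38 zero -38 manip 81 N [-0.65  0.1   0.53  0.01  0.37  0.03 -0.38]
F range -92 173 argmin mid 37 midnorm 35 home -28 zero 42 manip 33 N [-0.68 -0.05  0.72  0.02 -0.1  -0.01  0.09]
A range -99 173 argmin mid 38 midnorm 37 home 0 zero 62 manip -99 N [-0.49 -0.11  0.71  0.02 -0.39 -0.07  0.29]
B range -103 207 argmin mid 52 midnorm 49 home 5 zero 77 manip -103 N [-0.55 -0.12  0.66  0.02 -0.36 -0.08  0.33]
C range -77 198 argmin mid 59 midnorm 55 home -6 zero 65 manip 51 N [-0.66 -0.09  0.72  0.02 -0.16 -0.02  0.14]
```

```bash
cat > sim.py <<'E'
from ik import *
qA=np.deg2rad([84.695,28.699,-24.465,88.831,12.651,65.22,-12.049])
def fkj(q):
    # analytic jacobian
    T=np.eye(4);zs=[];ps=[];x=M
    for i in range(7):
        zs.append(T[:3,2].copy());ps.append(T[:3,3].copy())
        th=x["s"][i]*q[i]+x["o"][i];c,s=np.cos(th),np.sin(th)
        ca,sa=[(0,1),(0,-1),(0,1),(0,-1),(0,1),(0,-1),(1,0)][i]
        T=T@np.array([[c,-s*ca,s*sa,x["a"][i]*c],[s,c*ca,-c*sa,x["a"][i]*s],[0,sa,ca,x["d"][i]],[0,0,0,1]])
    J=np.array([np.r_[np.cross(z,T[:3,3]-p),z]*x["s"][i] for i,(z,p) in enumerate(zip(zs,ps))]).T
    return T,J
def err(T,p,R): return np.concatenate([p-T[:3,3],Ro.from_matrix(R@T[:3,:3].T).as_rotvec()])
def track(q,path,null=0.,qr=qA,lam=1e-3,it=3):
    Q=[q.copy()]
    for p,R in path:
        for _ in range(it):
            T,J=fkj(q);Ji=J.T@np.linalg.inv(J@J.T+lam**2*np.eye(6))
            dq=Ji@err(T,p,R)
            if null: dq+= (np.eye(7)-Ji@J)@(null*(qr-q))
            q=np.clip(q+dq,lo,hi)
        Q.append(q.copy())
    T,_=fkj(q);e=err(T,*path[-1])
    return np.array(Q),np.linalg.norm(e[:3]),np.linalg.norm(e[3:])
def line(T0,p1,R1,n=40):
    p0,R0=T0[:3,3],T0[:3,:3];rv=Ro.from_matrix(R0.T@R1).as_rotvec()
    return [(p0+(p1-p0)*t,R0@Ro.from_rotvec(rv*t).as_matrix()) for t in np.linspace(1/n,1,n)]
E
python3 - <<'E'
from sim import *
D,E,F,A,B,C=fit.Q
for a,b,n in((E,F,"EF"),(A,B,"AB"),(B,C,"BC")):
    Tb=fkj(b)[0];T0=fkj(a)[0]
    for nl in(0,.003,.01,.03,.1):
        Qs,e,r=track(a,line(T0,Tb[:3,3],Tb[:3,:3]),nl);print(n,nl,np.round(np.rad2deg(Qs[-1]),1),np.round(e,4))
    print(" actual",np.round(np.rad2deg(b),1))
E
```

```text
EF 0 [ 27.4   5.6 -28.9 116.1   0.8  60.7 -98.7] 0.0
EF 0.003 [  36.5    6.4  -38.7  115.8    2.3   60.8 -100.1] 0.0
EF 0.01 [  47.     7.9  -50.2  115.6    4.7   61.  -102.3] 0.0
EF 0.03 [  50.6    8.7  -54.4  115.5    5.7   61.2 -103.3] 0.0
EF 0.1 [115.8 -17.6 -88.  116.2 -26.3  65.6 -68. ] 0.0807
 actual [ 26.    5.5 -27.4 116.1   0.6  60.7 -98.5]
AB 0 [ 54.9  20.  -29.3 119.8  14.   43.7 -65.5] 0.0
AB 0.003 [ 54.9  20.  -29.3 119.8  14.   43.7 -65.5] 0.0
AB 0.01 [ 54.9  20.  -29.3 119.8  14.   43.7 -65.5] 0.0
AB 0.03 [ 54.8  20.  -29.2 119.8  13.9  43.6 -65.4] 0.0
AB 0.1 [ 54.5  19.9 -28.9 119.8  13.8  43.6 -65.3] 0.0
 actual [ 57.1  20.5 -32.  119.7  15.4  43.9 -66.8]
BC 0 [ 43.3   7.3 -40.8 121.8   6.1  52.7 -92.2] 0.0
BC 0.003 [ 43.6   7.3 -41.1 121.8   6.1  52.7 -92.3] 0.0
BC 0.01 [ 44.4   7.4 -42.  121.8   6.3  52.7 -92.4] 0.0
BC 0.03 [ 46.    7.7 -43.7 121.8   6.7  52.8 -92.8] 0.0
BC 0.1 [ 47.1   7.8 -45.  121.7   7.   52.8 -93.1] 0.0
 actual [ 43.6   7.3 -41.1 121.8   6.1  52.7 -92.3]
```

Plain minimum-norm IK reproduces the controller. I now search for via poses that keep the whole chain clear of the limits.

```bash
cat > search.py <<'E'
from sim import *
import sys,time
from multiprocessing import Pool,cpu_count
from h import lean,HX,HY,HZ,LC
Fl=np.diag([-1,-1,1.])
REC=np.array([.5705,-.203,0])
def chain(deg,flip,b):
    R=lean(deg);R=R@Fl if flip else R
    G=LC-.004*HX-[0,0,.01]+.019*R[:,2]
    up=.25
    off=REC-LC;off[2]=0
    pts=[G-b*R[:,2],G,G+.036*HY,G+.036*HY+.024*HZ,G+.121*HY+.024*HZ,G+.121*HY+up*HZ,G+off+up*HZ,G+off]
    return [(p,R) for p in pts]
def marg(Q):return np.rad2deg(np.minimum(Q-lo,hi-Q)).min()
def run(q,wps,n=20,it=1,stop=3):
    mm=99;ms=[]
    for p,R in wps:
        T=fkj(q)[0];Qs,e,r=track(q,line(T,p,R,n),it=it);m=marg(Qs[1:])
        ms.append(m);mm=min(mm,m)
        if e>.004 or r>.02 or mm<stop:return -1,ms,q
        q=Qs[-1]
    return mm,ms,q
def randvia(rng):
    az=rng.uniform(-50,50);r=rng.uniform(.4,.7);
    p=np.array([r*np.cos(np.deg2rad(az)),r*np.sin(np.deg2rad(az)),rng.uniform(.28,.5)])
    tilt=np.deg2rad(rng.uniform(0,70));ta=rng.uniform(-np.pi,np.pi);yaw=rng.uniform(-np.pi,np.pi)
    a=Ro.from_rotvec(tilt*np.array([np.cos(ta),np.sin(ta),0])).as_matrix()
    return p,a@Ro.from_euler("z",yaw).as_matrix()@np.diag([1,-1,-1.])
def job(seed):
    rng=np.random.default_rng(seed);q0=np.load("q0.npy");out=[];t=time.time()
    while time.time()-t<float(sys.argv[1]):
        nv=rng.integers(0,3);vias=[randvia(rng) for _ in range(nv)]
        deg=rng.choice([35,38,41]);flip=int(rng.random()<.7)
        m,ms,q=run(q0,vias+chain(deg,flip,.1)[:2],stop=4)
        if m<4:continue
        m2,ms2,q2=run(q,chain(deg,flip,.1)[2:],stop=3)
        out.append((m2,m,vias,deg,flip,np.rad2deg(q)))
    return out
if __name__=="__main__":
    import pickle
    n=cpu_count();print(n)
    with Pool(n) as P:o=sum(P.map(job,range(n)),[])
    o.sort(key=lambda a:-min(a[0],a[1]));print(len(o));pickle.dump(o,open("plans.pkl","wb"))
    for a in o[:6]:print(np.round(a[:2],1),a[3:5],np.round(a[5]));[print("   ",np.round(v[0],3),np.round(v[1],2).tolist()) for v in a[2]]
E
python3 -c "
from bench import *;import numpy as np;np.save('q0.npy',np.deg2rad(get_state()['joints']))"
OMP_NUM_THREADS=1 timeout 560 python3 search.py 400
```

```text
4
5415
[-1.   8.6] (np.int64(38), 1) [  7.  36. -42. 125. 106.  43. -36.]
    [0.529 0.428 0.359] [[0.62, 0.53, 0.58], [0.46, -0.84, 0.28], [0.64, 0.09, -0.77]]
[-1.   6.1] (np.int64(41), 1) [  2.  35. -36. 127. 111.  43. -44.]
[-1.  10.7] (np.int64(35), 1) [  5.  34. -38. 124.  99.  37. -31.]
[-1.   6.1] (np.int64(41), 1) [  2.  35. -36. 127. 111.  43. -44.]
[-1.   6.2] (np.int64(41), 1) [  2.  35. -36. 127. 111.  43. -44.]
    [0.597 0.276 0.334] [[0.22, 0.96, -0.15], [0.97, -0.21, 0.08], [0.05, -0.17, -0.99]]
[-1.   7.9] (np.int64(38), 1) [  2.  34. -35. 125. 106.  39. -38.]
    [0.429 0.373 0.407] [[0.99, 0.14, -0.04], [0.15, -0.96, 0.23], [-0.0, -0.23, -0.97]]
    [ 0.523 -0.457  0.406] [[-0.99, 0.14, -0.01], [0.14, 0.99, -0.0], [0.01, -0.0, -1.0]]
```

Run:
```python
from search import *
q0=np.load("q0.npy")
for deg in(35,38,41):
    m,ms,q=run(q0,chain(deg,1,.1)[:2],n=40,it=2,stop=0);print(deg,np.round(ms,1),np.round(np.rad2deg(q)))
    for k in range(2,8):
        T=fkj(q)[0];p,R=chain(deg,1,.1)[k];Qs,e,r=track(q,line(T,p,R,40),it=2);print("  ",k,round(marg(Qs[1:]),1),round(e,4),np.round(np.rad2deg(Qs[-1])));q=Qs[-1]
```

```text
35 [10.8 10.9] [  5.  34. -38. 124.  99.  37. -31.]
   2 15.3 0.0 [  2.  36. -38. 121.  96.  40. -30.]
   3 17.9 0.0 [  3.  33. -40. 121.  92.  39. -25.]
   4 18.4 0.0 [ -5.  37. -41. 113.  87.  46. -24.]
   5 25.7 0.0 [  7.  20. -54. 104.  56.  54.   8.]
   6 14.9 0.0 [ 56.   1. -35. 119. -15.  27. 114.]
   7 0.0 0.1177 [ 38.  24. -19. 131.   6.  11.  98.]
38 [8.5 8.6] [  4.  34. -37. 125. 106.  40. -38.]
   2 13.6 0.0 [  0.  36. -38. 123. 102.  42. -36.]
   3 16.2 0.0 [  1.  33. -38. 122.  98.  41. -32.]
   4 16.6 0.0 [ -7.  38. -40. 115.  92.  47. -30.]
   5 24.1 0.0 [  5.  19. -52. 106.  60.  52.   4.]
   6 10.4 0.0 [ 45.  -1. -23. 121. -21.  23. 120.]
   7 0.0 0.1529 [ 62.  28. -45. 132. -41.  11. 147.]
41 [6.3 6.4] [  2.  35. -36. 127. 111.  43. -44.]
   2 12.0 0.0 [ -2.  36. -37. 124. 108.  45. -42.]
   3 14.7 0.0 [ -1.  33. -37. 124. 103.  43. -39.]
   4 15.0 0.0 [ -9.  38. -39. 116.  97.  49. -35.]
   5 22.6 0.0 [  2.  18. -50. 108.  64.  51.  -0.]
   6 5.8 0.0 [ 31.  -2.  -9. 124. -28.  20. 126.]
   7 0.0 0.1781 [ 70.  30. -53. 134. -38.  11. 147.]
```

Run:
```python
from search import *
q0=np.load("q0.npy")
for deg in(35,38,41):
    m,ms,q=run(q0,chain(deg,1,.1)[:6],n=30,it=1,stop=0);c=chain(deg,1,.1)
    for up in(.25,.21):
     for psi in range(-120,121,20):
        R=c[0][1];Z=Ro.from_euler("z",psi,degrees=True).as_matrix();R2=Z@R
        Gc=LC-.01*HZ; # grasp centre; TCP = lantern axis + rot offset
        o=(c[1][0]-LC); o2=Z@o
        over=np.array([REC[0],REC[1],LC[2]])+o2
        m2,ms2,q2=run(q,[(over+up*HZ,R2),(over+.001*HZ,R2)],n=40,stop=0)
        if m2>0:print(deg,up,psi,np.round(ms,1).min(),np.round(ms2,1),np.round(np.rad2deg(q2)),"handdir",np.round(R2[:,2],2))
```

```text
35 0.25 -120 10.8 [17.7 18.2] [ 16.  47. -21.  88.  42.  78. -62.] handdir [-0.36 -0.45 -0.82]
35 0.25 -100 10.8 [27.6 28.1] [ 16.  43. -24.  98.  52.  70. -55.] handdir [-0.18 -0.54 -0.82]
35 0.25 -80 10.8 [31.9 30.4] [ 18.  38. -26. 108.  63.  60. -48.] handdir [ 0.01 -0.57 -0.82]
35 0.25 -60 10.8 [27.3 20.9] [ 21.  34. -27. 118.  76.  49. -42.] handdir [ 0.21 -0.53 -0.82]
35 0.25 -40 10.8 [21.8 13.2] [ 26.  30. -27. 126.  93.  36. -38.] handdir [ 0.38 -0.43 -0.82]
35 0.25 -20 10.8 [17.5  4.8] [ 34.  28. -26. 130. 117.  22. -37.] handdir [ 0.5  -0.28 -0.82]
35 0.21 -120 10.8 [21.2 21.7] [ 16.  47. -21.  88.  42.  78. -62.] handdir [-0.36 -0.45 -0.82]
35 0.21 -100 10.8 [30.9 31.3] [ 16.  43. -24.  98.  52.  70. -54.] handdir [-0.18 -0.54 -0.82]
35 0.21 -80 10.8 [30.6 30.4] [ 17.  38. -26. 108.  63.  60. -48.] handdir [ 0.01 -0.57 -0.82]
35 0.21 -60 10.8 [26.  20.9] [ 21.  34. -27. 118.  76.  49. -42.] handdir [ 0.21 -0.53 -0.82]
35 0.21 -40 10.8 [20.7 13.2] [ 26.  30. -27. 126.  93.  36. -38.] handdir [ 0.38 -0.43 -0.82]
35 0.21 -20 10.8 [13.9  5.5] [ 35.  28. -28. 130. 116.  23. -3
[... 1660 characters left out ...]
 129. 104.  42. -51.] handdir [ 0.43 -0.49 -0.75]
41 0.25 -20 6.2 [10.4  4.7] [ 37.  30. -30. 134. 132.  32. -51.] handdir [ 0.57 -0.32 -0.75]
41 0.21 -120 6.2 [17.4 17.8] [ 12.  50. -19.  85.  43.  83. -63.] handdir [-0.41 -0.51 -0.75]
41 0.21 -100 6.2 [27.9 28.3] [ 11.  45. -21.  97.  54.  74. -57.] handdir [-0.21 -0.62 -0.75]
41 0.21 -80 6.2 [27.8 30.3] [ 12.  40. -23. 109.  67.  64. -53.] handdir [ 0.01 -0.66 -0.75]
41 0.21 -60 6.2 [22.9 19.3] [ 15.  35. -24. 120.  82.  53. -51.] handdir [ 0.24 -0.61 -0.75]
41 0.21 -40 6.2 [16.8 10.3] [ 22.  31. -25. 129. 104.  42. -51.] handdir [ 0.43 -0.49 -0.75]
41 0.21 -20 6.2 [7.  4.9] [ 38.  31. -31. 134. 132.  33. -50.] handdir [ 0.57 -0.32 -0.75]
```

```bash
cat > plan.py <<'E'
from search import *
GX,GZ=-.008,.100
def G_of(deg,psi=0,LCx=None):
    L=LC if LCx is None else LCx
    Z=Ro.from_euler("z",psi,degrees=True).as_matrix();R=Z@lean(deg)@Fl
    g=np.array([L[0],L[1],0])+Z@(GX*HX)+np.array([0,0,GZ])
    return g,R
E
python3 - <<'E'
from plan import *
q0=np.load("q0.npy");T0=fkj(q0)[0]
for deg in(42,43.5,45):
  for sg in(1,-1):
   for V in([.43,.0,.26],[.46,.1,.28],[.46,.17,.28]):
    V=np.array(V)
    Rv=lean(10)@Fl;Rm=lean(0)@Fl@Ro.from_euler("z",sg*90,degrees=True).as_matrix()
    g,R=G_of(deg);t=lambda b:g+(.019-b)*R[:,2]
    w=[((T0[:3,3]+V)/2,Rm),(V,Rv),(t(.1),R),(t(.07),R),(t(0),R)]
    m,ms,q=run(q0,w,n=30,it=1,stop=0)
    print(deg,sg,V,np.round(ms,1),end=" ")
    if m<0:print();continue
    G=t(0)
    m,ms,q=run(q,[(G+.036*HY,R),(G+.036*HY+.024*HZ,R),(G+.121*HY+.024*HZ,R),(G+.121*HY+.25*HZ,R)],n=20,stop=0);print(np.round(ms,1),end=" ")
    for psi in(-40,-55,-70):
        g2,R2=G_of(deg,psi,REC);o=g2+.019*R2[:,2]
        m2,ms2,q2=run(q,[(o+.25*HZ,R2),(o,R2)],n=40,stop=0);print(psi,np.round(ms2,1),end=" ")
    print()
E
```

```text
42 1 [0.43 0.   0.26] [21.5 13.1  5.3  5.5  6.9] [11.1 13.8 14.4 21.8] -40 [18.7  9.5] -55 [23.1 16.3] -70 [26.9 24.4] 
42 1 [0.46 0.1  0.28] [22.9 18.   5.4  5.4  6.9] [11.1 13.8 14.3 21.8] -40 [18.7  9.5] -55 [23.  16.2] -70 [26.9 24.4] 
42 1 [0.46 0.17 0.28] [22.9 22.2  5.4  5.4  6.9] [11.1 13.8 14.3 21.8] -40 [18.7  9.5] -55 [23.  16.2] -70 [26.9 24.4] 
42 -1 [0.43 0.   0.26] [0.] 
42 -1 [0.46 0.1  0.28] [0.] 
42 -1 [0.46 0.17 0.28] [0.] 
43.5 1 [0.43 0.   0.26] [21.5 13.1  4.4  4.5  6. ] [10.4 13.2 13.6 21.2] -40 [17.8  9. ] -55 [22.3 15.9] -70 [26.2 24.3] 
43.5 1 [0.46 0.1  0.28] [22.9 18.   4.4  4.4  6. ] [10.4 13.1 13.6 21.1] -40 [17.7  8.9] -55 [22.3 15.9] -70 [26.1 24.3] 
43.5 1 [0.46 0.17 0.28] [22.9 22.2  4.4  4.4  6. ] [10.4 13.1 13.6 21.1] -40 [17.7  8.9] -55 [22.2 15.9] -70 [26.1 24.3] 
43.5 -1 [0.43 0.   0.26] [0.] 
43.5 -1 [0.46 0.1  0.28] [0.] 
43.5 -1 [0.46 0.17 0.28] [0.] 
45 1 [0.43 0.   0.26] [21.5 13.1  3.4  3.5  5.2] [ 9.8 12.5 13.  20.5] -40 [16.9  8.4] -55 [21.6 15.6] -70 [25.5 24.2] 
45 1 [0.46 0.1  0.28] [22.9 18.   3.4  3.5  5.1] [ 9.7 12.5 12.9 20.5] -40 [16.8  8.3] -55 [21.5 15.5] -70 [25.4 24.2] 
45 1 [0.46 0.17 0.28] [22.9 22.2  3.4  3.5  5.1] [ 9.7 12.4 12.9 20.5] -40 [16.8  8.3] -55 [21.4 15.5] -70 [25.4 24.2] 
45 -1 [0.43 0.   0.26] [0.] 
45 -1 [0.46 0.1  0.28] [0.] 
45 -1 [0.46 0.17 0.28] [0.]
```

```bash
cat > rows.py <<'E'
from plan import *
from bench import get_state
def rows(p,R,n,s=None):
    s=s or get_state();T=s["tcp_rot"];d=T.T@(p-s["tool_pos"])/.3;r=Ro.from_matrix(T.T@R).as_rotvec()/1.5
    print("full",np.round(d,3),np.round(r,3),"rows>=",round(max(np.linalg.norm(d)*.3/.0625,np.linalg.norm(r)*85.94/10.7),1))
    for k in range(1,n+1):print("[%s]"%", ".join("%.3f"%z for z in np.r_[d,r]*k/n))
E
python3 - <<'E'
from rows import *
s=get_state();V=np.array([.46,.17,.28])
Rz=lambda a:lean(0)@Fl@Ro.from_euler("z",a,degrees=True).as_matrix()
Tn=s["tcp_rot"]
for a in(180,160,140,130,120,90):print(a,np.round(Ro.from_matrix(Tn.T@Rz(a)).as_rotvec(),2))
rows(s["tool_pos"]+(V-s["tool_pos"])*.35,Rz(125),5)
E
```

```text
180 [-0.03  0.03  0.03]
160 [-0.03  0.03 -0.32]
140 [-0.04  0.02 -0.67]
130 [-0.04  0.02 -0.84]
120 [-0.04  0.02 -1.01]
90 [-0.05  0.   -1.54]
full [ 0.008 -0.219 -0.036] [-0.029  0.012 -0.618] rows>= 5.0
[0.002, -0.044, -0.007, -0.006, 0.002, -0.124]
[0.003, -0.088, -0.014, -0.012, 0.005, -0.247]
[0.005, -0.132, -0.022, -0.017, 0.007, -0.371]
[0.007, -0.175, -0.029, -0.023, 0.010, -0.494]
[0.008, -0.219, -0.036, -0.029, 0.012, -0.618]
```

>>> {"name": "apply_moves", "arguments": {
  "deltas": [
    [0.002,-0.044,-0.007,-0.006,0.002,-0.12,1],
    [0.003,-0.088,-0.014,-0.012,0.005,-0.24,1],
    [0.005,-0.132,-0.022,-0.017,0.007,-0.36,1],
    [0.007,-0.175,-0.029,-0.023,0.01,-0.48,1],
    [0.008,-0.219,-0.036,-0.029,0.012,-0.6,1]
  ]
}}

```text
time_s: 8.68
tool_pos: [0.4386, 0.0537, 0.2574]
tcp_rot: [[0.703, 0.711, 0.002], [0.711, -0.703, -0.001], [0.001, 0.002, -1.0]]
force: [0.2, 0.6, -0.5]
width: 1.001
```

```bash
python3 log.py
python3 - <<'E'
from rows import *
s=get_state();V=np.array([.46,.17,.28])
Rz=lambda a:lean(0)@Fl@Ro.from_euler("z",a,degrees=True).as_matrix()
rows(s["tool_pos"]+(V-s["tool_pos"])*.5,Rz(70),5)
E
```

```text
8.68 [ 22.7   5.  -34.8 114.9   3.4  60.8 -58.3] [0.4386 0.0537 0.2574] qd 64.39 F [ 0.2  0.6 -0.5]
full [ 0.163 -0.111 -0.038] [ 0.002  0.    -0.65 ] rows>= 5.2
[0.033, -0.022, -0.008, 0.000, 0.000, -0.130]
[0.065, -0.044, -0.015, 0.001, 0.000, -0.260]
[0.098, -0.066, -0.023, 0.001, 0.000, -0.390]
[0.130, -0.089, -0.030, 0.001, 0.000, -0.520]
[0.163, -0.111, -0.038, 0.002, 0.000, -0.650]
```

>>> {"name": "apply_moves", "arguments": {
  "deltas": [
    [0.033,-0.022,-0.008,0,0,-0.12,1],
    [0.065,-0.044,-0.015,0,0,-0.24,1],
    [0.098,-0.066,-0.023,0,0,-0.36,1],
    [0.13,-0.089,-0.03,0,0,-0.48,1],
    [0.163,-0.111,-0.038,0,0,-0.6,1]
  ]
}}

```text
time_s: 9.3
tool_pos: [0.4494, 0.1118, 0.2689]
tcp_rot: [[-0.12, 0.993, 0.002], [0.993, 0.12, -0.0], [-0.0, 0.002, -1.0]]
force: [0.4, 0.4, 0.1]
width: 1.0
```

```bash
python3 log.py
python3 - <<'E'
from rows import *
s=get_state();V=np.array([.46,.17,.28])
rows(V,lean(10)@Fl,6)
E
```

```text
9.3 [ 21.2   7.7 -41.5 111.4   5.8  62.8 -15.8] [0.4494 0.1118 0.2689] qd 67.09 F [0.4 0.4 0.1]
full [ 0.188  0.058 -0.037] [-0.074 -0.098 -0.862] rows>= 7.0
[0.031, 0.010, -0.006, -0.012, -0.016, -0.144]
[0.063, 0.019, -0.012, -0.025, -0.033, -0.287]
[0.094, 0.029, -0.019, -0.037, -0.049, -0.431]
[0.126, 0.039, -0.025, -0.050, -0.066, -0.575]
[0.157, 0.049, -0.031, -0.062, -0.082, -0.719]
[0.188, 0.058, -0.037, -0.074, -0.098, -0.862]
```

>>> {"name": "apply_moves", "arguments": {
  "deltas": [
    [0.031,0.01,-0.006,-0.01,-0.013,-0.12,1],
    [0.063,0.019,-0.012,-0.021,-0.028,-0.24,1],
    [0.094,0.029,-0.019,-0.031,-0.041,-0.36,1],
    [0.126,0.039,-0.025,-0.042,-0.055,-0.48,1],
    [0.157,0.049,-0.031,-0.052,-0.07,-0.6,1]
  ]
}}

```text
time_s: 9.93
tool_pos: [0.4585, 0.1605, 0.2782]
tcp_rot: [[-0.846, 0.52, 0.121], [0.519, 0.854, -0.045], [-0.126, 0.025, -0.992]]
force: [-0.5, -0.2, -1.0]
width: 0.999
```

>>> {"name": "apply_moves", "arguments": {
  "deltas": [
    [0.0,0,0,0,0,-0.11,1],
    [0,0,0,0,0,-0.22,1],
    [0,0,0,0,0,-0.22,1]
  ]
}}

```text
time_s: 10.3
tool_pos: [0.4586, 0.1596, 0.2781]
tcp_rot: [[-0.967, 0.226, 0.119], [0.222, 0.974, -0.045], [-0.126, -0.017, -0.992]]
force: [-1.3, 0.1, 0.1]
width: 1.004
```

```bash
python3 log.py
python3 - <<'E'
from rows import *
s=get_state();g,R=G_of(44)
q=np.deg2rad(s["joints"]);T=fkj(q)[0];print("model err",np.round(T[:3,3]-s["tool_pos"],4))
t=lambda b:g+(.019-b)*R[:,2]
m,ms,q=run(q,[(t(.1),R),(t(.07),R),(t(0),R)],n=30,stop=0);print(ms)
print(t(.1));rows(t(.1),R,5)
E
```

```text
10.3 [ 21.4   6.8 -50.8 112.1  12.6  59.4  42. ] [0.4586 0.1596 0.2781] qd 3.69 F [-1.3  0.1  0.1]
model err [-0.0002 -0.0001 -0.0001]
[np.float64(4.0454429554607065), np.float64(4.091004183677619), np.float64(5.67531586144797)]
[0.5527892  0.15783199 0.15826652]
full [-0.255  0.072  0.434] [-0.032 -0.428 -0.04 ] rows>= 3.5
[-0.051, 0.014, 0.087, -0.006, -0.086, -0.008]
[-0.102, 0.029, 0.174, -0.013, -0.171, -0.016]
[-0.153, 0.043, 0.260, -0.019, -0.257, -0.024]
[-0.204, 0.058, 0.347, -0.026, -0.342, -0.032]
[-0.255, 0.072, 0.434, -0.032, -0.428, -0.040]
```

>>> {"name": "apply_moves", "arguments": {
  "deltas": [
    [-0.026,0.007,0.043,-0.003,-0.043,-0.004,1],
    [-0.051,0.014,0.087,-0.006,-0.086,-0.008,1],
    [-0.077,0.021,0.13,-0.009,-0.128,-0.012,1],
    [-0.102,0.029,0.174,-0.013,-0.171,-0.016,1],
    [-0.128,0.036,0.217,-0.016,-0.214,-0.02,1]
  ]
}}

```text
time_s: 10.92
tool_pos: [0.5062, 0.1585, 0.218]
tcp_rot: [[-0.884, 0.193, 0.425], [0.174, 0.981, -0.083], [-0.433, 0.0, -0.901]]
force: [0.6, -0.3, 0.0]
width: 1.002
```

```bash
python3 log.py
python3 - <<'E'
from rows import *
s=get_state();g,R=G_of(44)
q=np.deg2rad(s["joints"])
t=lambda b:g+(.019-b)*R[:,2]
m,ms,q=run(q,[(t(.1),R),(t(.07),R),(t(0),R)],n=30,stop=0);print(ms,np.rad2deg(q))
rows(t(.1),R,5)
E
```

```text
10.93 [ 13.    7.8 -47.6 124.6  40.3  37.9  15.7] [0.5062 0.1585 0.218 ] qd 68.54 F [ 0.6 -0.3  0. ]
[np.float64(4.061580297260432), np.float64(4.1067806135728535), np.float64(5.679391775387057)] [ -0.93849472  33.84797743 -34.00846218 128.9174599  114.80797582
  44.77932361 -49.2176315 ]
full [-0.052  0.028  0.246] [-0.015 -0.213 -0.023] rows>= 1.7
[-0.010, 0.006, 0.049, -0.003, -0.043, -0.005]
[-0.021, 0.011, 0.098, -0.006, -0.085, -0.009]
[-0.031, 0.017, 0.147, -0.009, -0.128, -0.014]
[-0.041, 0.022, 0.197, -0.012, -0.171, -0.018]
[-0.052, 0.028, 0.246, -0.015, -0.213, -0.023]
```

>>> {"name": "apply_moves", "arguments": {
  "deltas": [
    [-0.01,0.006,0.049,-0.003,-0.043,-0.005,1],
    [-0.021,0.011,0.098,-0.006,-0.085,-0.009,1],
    [-0.031,0.017,0.147,-0.009,-0.128,-0.014,1],
    [-0.041,0.022,0.197,-0.012,-0.171,-0.018,1],
    [-0.052,0.028,0.246,-0.015,-0.213,-0.023,1]
  ]
}}

```text
time_s: 11.55
tool_pos: [0.5525, 0.1584, 0.1581]
tcp_rot: [[-0.712, 0.151, 0.686], [0.11, 0.989, -0.103], [-0.693, 0.002, -0.721]]
force: [0.2, -0.9, -0.3]
width: 1.002
```

>>> {"name": "apply_moves", "arguments": {
  "deltas": [
    [0,0,0,0,0,0,1],
    [0,0,0,0,0,0,1],
    [0,0,0,0,0,0,1]
  ]
}}

```text
time_s: 11.92
tool_pos: [0.5534, 0.1569, 0.1593]
tcp_rot: [[-0.713, 0.152, 0.685], [0.108, 0.988, -0.107], [-0.693, -0.003, -0.721]]
force: [-0.1, 0.3, 0.5]
width: 1.002
```

```bash
python3 log.py
python3 - <<'E'
from rows import *
from h import snapshot,pinpoint,cv2
s=get_state();g,R=G_of(44)
t=lambda b:g+(.019-b)*R[:,2]
q=np.deg2rad(s["joints"]);m,ms,q=run(q,[(t(.1),R),(t(.07),R),(t(0),R)],n=30,stop=0);print(ms)
rows(t(.1),R,1);rows(t(0),R,1)
for n in("side","top","wrist"):
    p,d=snapshot(n)
    if n=="wrist":cv2.imwrite("pics/w5.png",p[:,:,::-1])
    if n=="side":cv2.imwrite("pics/s5.png",cv2.resize(p[200:335,220:400],None,fx=4.3,fy=4.3)[:,:,::-1])
    for l in ["lantern_center","lantern_loop"]:
        print(n,l,[(np.round(q["at"],4).tolist(),round(q["confidence"],2)) for q in pinpoint(n,l)])
E
```

```text
11.93 [ -3.2  19.1 -37.3 134.8  99.1  40.9 -42.2] [0.5534 0.1569 0.1593] qd 0.66 F [-0.1  0.3  0.5]
[np.float64(4.030962997256423), np.float64(4.076069368433449), np.float64(5.645759220762584)]
full [0.004 0.003 0.001] [-0.001 -0.002  0.002] rows>= 0.0
[0.004, 0.003, 0.001, -0.001, -0.002, 0.002]
full [0.003 0.003 0.334] [-0.001 -0.002  0.002] rows>= 1.6
[0.003, 0.003, 0.334, -0.001, -0.002, 0.002]
side lantern_center [([0.7185, 0.1023, 0.0482], 0.78), ([0.6204, 0.1485, 0.101], 0.6)]
side lantern_loop [([0.721, 0.1016, 0.134], 0.74), ([0.6134, 0.1468, 0.188], 0.7), ([0.7904, -0.027, 0.0034], 0.48), ([0.6182, 0.168, 0.2466], 0.44)]
top lantern_center [([0.7163, 0.1017, 0.0446], 0.79), ([0.618, 0.1447, 0.1035], 0.62), ([0.5712, -0.2017, 0.0548], 0.37)]
top lantern_loop [([0.7183, 0.1001, 0.1407], 0.9), ([0.3908, 0.4916, 0.0016], 0.35)]
wrist lantern_center [([0.6147, 0.1475, 0.1025], 0.93), ([0.7136, 0.1009, 0.0479], 0.68)]
wrist lantern_loop [([0.7192, 0.1023, 0.1342], 0.61)]
```

View pics/w5.png

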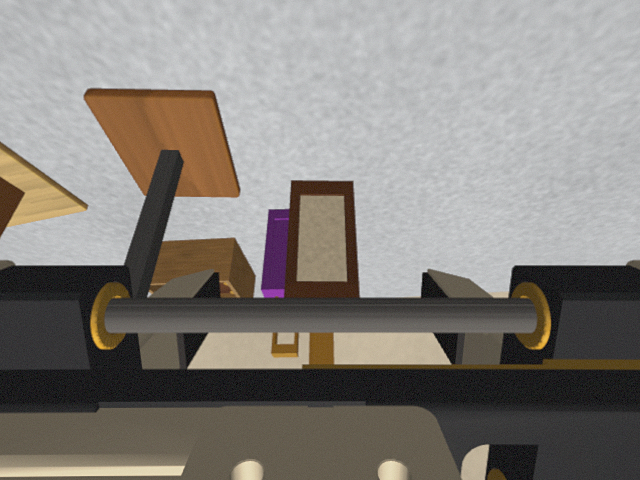

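View pics/s5.png

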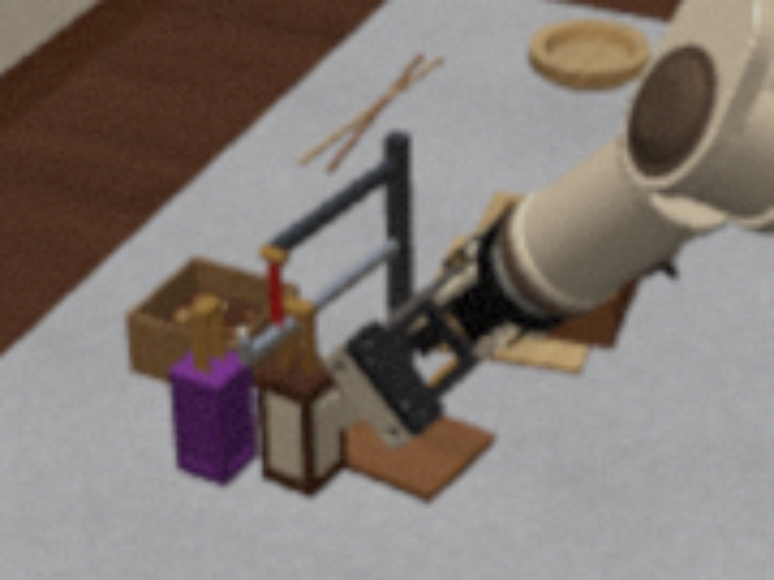

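The wrist view shows the lantern's paper face centred between the fingers (cols 291–356, gripper centre about 320) and square to the hand. The side view shows the hand coming in from -x, below the bar. I advance.

>>> {"name": "apply_moves", "arguments": {
  "deltas": [
    [0.003,0.002,0.08,0,0,0,1],
    [0.003,0.002,0.16,0,0,0,1],
    [0.003,0.002,0.23,0,0,0,1],
    [0.003,0.002,0.29,0,0,0,1],
    [0.003,0.002,0.33,0,0,0,1]
  ]
}}

```text
time_s: 13.0
tool_pos: [0.6203, 0.1463, 0.085]
tcp_rot: [[-0.715, 0.151, 0.683], [0.106, 0.989, -0.108], [-0.692, -0.005, -0.722]]
force: [-1.5, 0.5, -0.6]
width: 1.001
```

```bash
python3 log.py
python3 - <<'E'
from rows import *
from h import snapshot,cv2
p,d=snapshot("wrist");cv2.imwrite("pics/w6.png",p[:,:,::-1])
p,d=snapshot("side");cv2.imwrite("pics/s6.png",cv2.resize(p[200:335,220:400],None,fx=4.3,fy=4.3)[:,:,::-1])
g,R=G_of(44);rows(g+.019*R[:,2],R,1)
E
```

```text
13.0 [ -2.   33.5 -32.5 129.  114.7  43.9 -49.3] [0.6203 0.1463 0.085 ] qd 12.0 F [-1.5  0.5 -0.6]
full [-0.006  0.004 -0.001] [-0.002 -0.003  0.003] rows>= 0.0
[-0.006, 0.004, -0.001, -0.002, -0.003, 0.003]
```

View pics/w6.png

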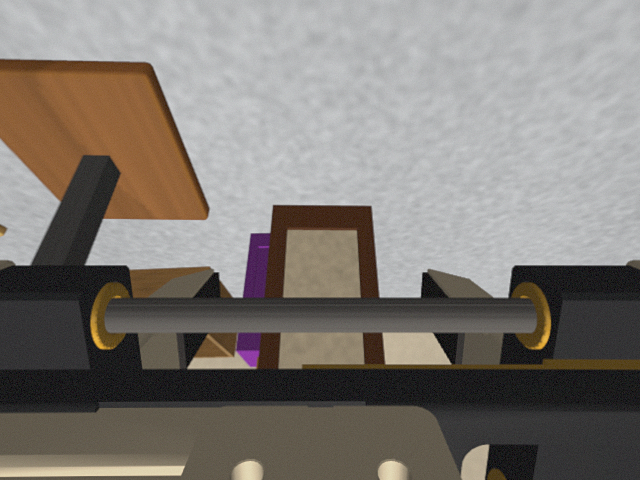

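View pics/s6.png

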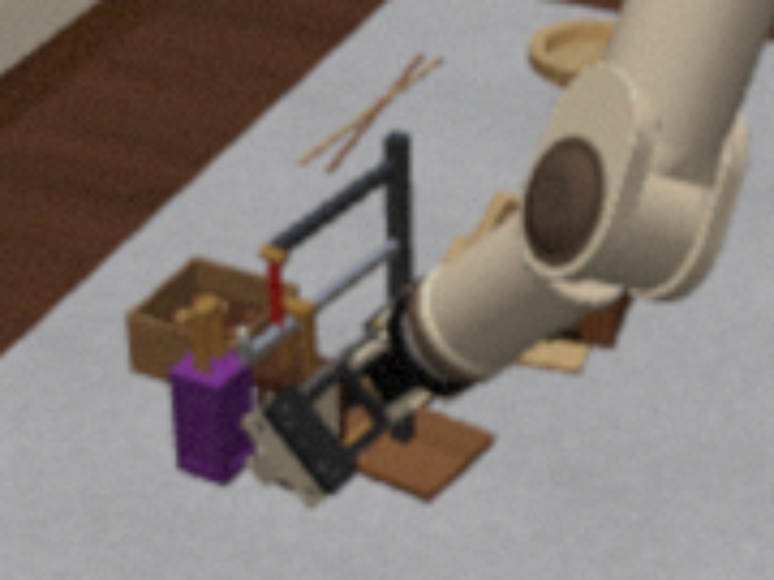

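>>> {"name": "apply_moves", "arguments": {
  "deltas": [
    [0,0,0,0,0,0,-1],
    [0,0,0,0,0,0,-1],
    [0,0,0,0,0,0,-1],
    [0,0,0,0,0,0,-1],
    [0,0,0,0,0,0,-1]
  ],
  "newtons": 40
}}

```text
time_s: 13.72
tool_pos: [0.62, 0.1466, 0.0862]
tcp_rot: [[-0.714, 0.151, 0.684], [0.106, 0.989, -0.108], [-0.692, -0.005, -0.722]]
force: [0.7, -0.8, 1.1]
width: 0.503
```

```bash
python3 log.py
python3 - <<'E'
from rows import *
from h import snapshot,cv2,pinpoint
s=get_state();print(s["width"]*92)
p,d=snapshot("side");cv2.imwrite("pics/s7.png",cv2.resize(p[230:330,240:370],None,fx=5.5,fy=5.5)[:,:,::-1])
p,d=snapshot("top")
print([(np.round(q["at"],4).tolist(),round(q["confidence"],2)) for n in("side","top") for q in pinpoint(n,"lantern_loop")])
# displacement units in tool frame for hook axes
R=s["tcp_rot"];print("HY 10mm",np.round(R.T@HY*.01/.3,4),"HZ 10mm",np.round(R.T@HZ*.01/.3,4))
E
```

```text
13.72 [ -2.   33.3 -32.6 129.1 114.6  43.9 -49.3] [0.62   0.1466 0.0862] qd 0.22 F [ 0.7 -0.8  1.1]
46.25162938112408
[([0.7186, 0.102, 0.1368], 0.85), ([0.6128, 0.1458, 0.1862], 0.63), ([0.715, 0.0991, 0.1389], 0.85), ([0.6176, 0.1443, 0.1888], 0.61)]
HY 10mm [-0.0002  0.0333 -0.0001] HZ 10mm [-0.0231 -0.0002 -0.0241]
```

View pics/s7.png

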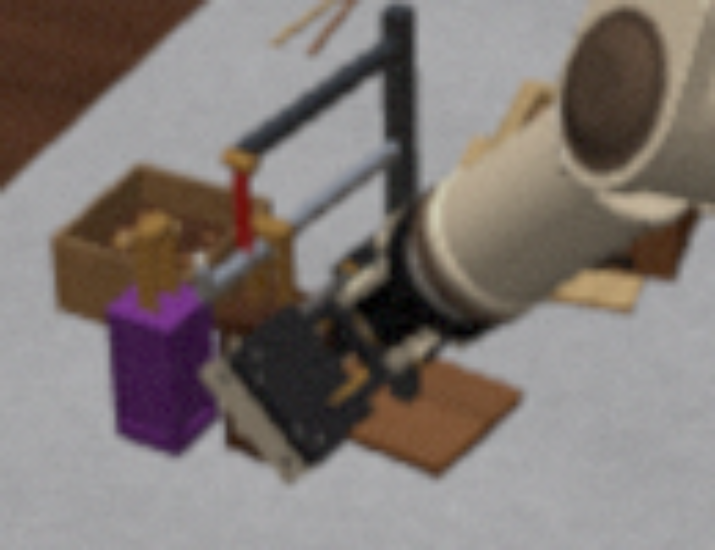

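>>> {"name": "apply_moves", "arguments": {
  "deltas": [
    [0,0,0,0,0,0,-1],
    [0,0,0,0,0,0,-1],
    [0,0,0,0,0,0,-1]
  ],
  "newtons": 45
}}

```text
time_s: 14.3
tool_pos: [0.6201, 0.1466, 0.0861]
tcp_rot: [[-0.714, 0.151, 0.684], [0.106, 0.989, -0.108], [-0.692, -0.005, -0.722]]
force: [-1.6, 0.4, 1.9]
width: 0.473
```

The grip is firm at 43.5 mm. I slide 36 mm along the bar with a 1 mm lift.

>>> {"name": "apply_moves", "arguments": {
  "deltas": [
    [-0.002,0.01,-0.002,0,0,0,-1],
    [-0.002,0.035,-0.002,0,0,0,-1],
    [-0.002,0.065,-0.002,0,0,0,-1],
    [-0.002,0.095,-0.002,0,0,0,-1],
    [-0.002,0.115,-0.002,0,0,0,-1]
  ]
}}

```text
time_s: 14.92
tool_pos: [0.6253, 0.1811, 0.0866]
tcp_rot: [[-0.714, 0.151, 0.684], [0.106, 0.988, -0.108], [-0.692, -0.005, -0.722]]
force: [-0.2, -2.8, -0.2]
width: 0.48
```

>>> {"name": "apply_moves", "arguments": {
  "deltas": [
    [0,0.003,0,0,0,0,-1],
    [0,0.003,0,0,0,0,-1]
  ]
}}

```text
time_s: 15.18
tool_pos: [0.6251, 0.1812, 0.0863]
tcp_rot: [[-0.714, 0.151, 0.683], [0.106, 0.989, -0.108], [-0.692, -0.005, -0.722]]
force: [-0.1, -1.6, -2.3]
width: 0.479
```

```bash
python3 log.py
python3 - <<'E'
from rows import *
from h import snapshot,cv2,pinpoint
s=get_state();print(s["width"]*92)
p,d=snapshot("side");cv2.imwrite("pics/s8.png",cv2.resize(p[230:330,240:370],None,fx=5.5,fy=5.5)[:,:,::-1])
print([(np.round(q["at"],4).tolist(),round(q["confidence"],2)) for n in("side",) for q in pinpoint(n,"lantern_loop")])
E
```

```text
15.18 [ -5.5  34.7 -33.2 126.3 110.3  45.7 -47.3] [0.6251 0.1812 0.0863] qd 0.34 F [-0.1 -1.6 -2.3]
44.08012337372457
[([0.7188, 0.0984, 0.1342], 0.56), ([0.6219, 0.1804, 0.1858], 0.51)]
```

View pics/s8.png

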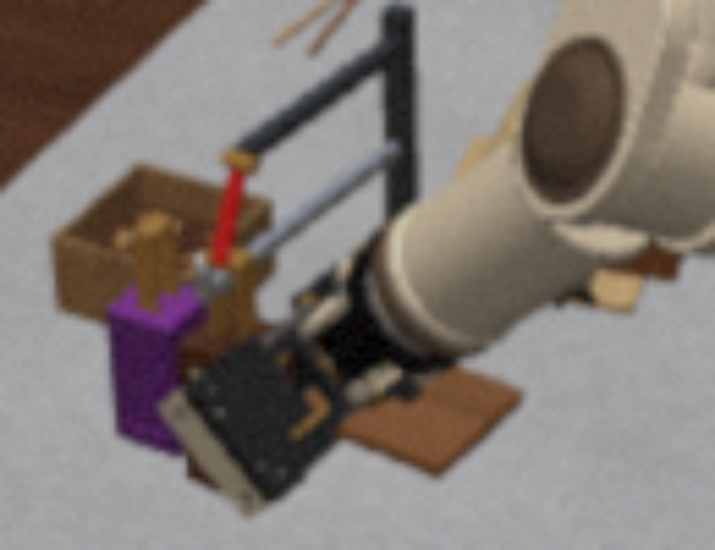

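The red keeper is pushed out by the loop (its end moved from about (242,248) to (218,268)). I measure its angle.

Run:
```python
from h import *
c=calibration("side");p,d=snapshot("side");W=cloud("side",d,c)
h=p.astype(int);m=(h[...,0]>120)&(h[...,1]<60)&(h[...,2]<60)
q=W[m];q=q[np.isfinite(q).all(1)];q=q[(abs(q[:,0]-.62)<.05)&(abs(q[:,1]-.18)<.06)]
y=(q-np.array([.6175,.15,0]))@HY;z=q[:,2]
print(len(q));i=np.argsort(z);print(np.c_[y[i],z[i]][::6].round(4));f=np.polyfit(z,y,1);print("angle",np.arctan(-f[0]))
```

```text
47
[[0.0373 0.1948]
 [0.034  0.2039]
 [0.0429 0.21  ]
 [0.0297 0.2156]
 [0.0352 0.2213]
 [0.0295 0.2271]
 [0.0266 0.2316]
 [0.0215 0.2378]]
angle 0.34879343627445897
```

>>> {"name": "apply_moves", "arguments": {
  "deltas": [
    [0,0.005,0,0,0,0,-1],
    [0,0.01,0,0,0,0,-1],
    [0,0.01,0,0,0,0,-1],
    [0,0.01,0,0,0,0,-1]
  ]
}}

```text
time_s: 15.82
tool_pos: [0.6254, 0.1852, 0.0862]
tcp_rot: [[-0.715, 0.149, 0.683], [0.105, 0.989, -0.106], [-0.691, -0.004, -0.723]]
force: [1.7, -0.5, -5.8]
width: 0.479
```

```bash
python3 log.py
python3 - <<'E'
from h import *
for n in ("side","top"):
    c=calibration(n);p,d=snapshot(n);W=cloud(n,d,c)
    if n=="side":cv2.imwrite("pics/s9.png",cv2.resize(p[240:300,250:330],None,fx=9,fy=9,interpolation=cv2.INTER_CUBIC)[:,:,::-1])
    print([(np.round(q["at"],4).tolist(),round(q["confidence"],2)) for l in("lantern_loop","hook_tip","keeper_hinge") for q in pinpoint(n,l)])
s=get_state();R=s["tcp_rot"];print("HZ 10mm",np.round(R.T@HZ*.01/.3,4))
E
```

```text
15.82 [ -5.8  34.9 -33.3 126.  110.   45.8 -47.1] [0.6254 0.1852 0.0862] qd 0.1 F [ 1.7 -0.5 -5.8]
[([0.722, 0.1035, 0.1351], 0.63), ([0.6226, 0.1854, 0.1851], 0.55), ([0.6186, 0.1694, 0.2465], 0.81), ([0.6195, 0.1505, 0.1926], 0.59), ([0.5977, 0.0284, 0.2725], 0.45)]
[([0.7166, 0.0993, 0.1408], 0.79), ([0.6225, 0.1813, 0.1889], 0.7), ([0.6271, 0.2024, 0.1981], 0.89), ([0.6196, 0.1709, 0.248], 0.94), ([0.6173, 0.1485, 0.1922], 0.59)]
HZ 10mm [-0.023  -0.0001 -0.0241]
```

View pics/s9.png

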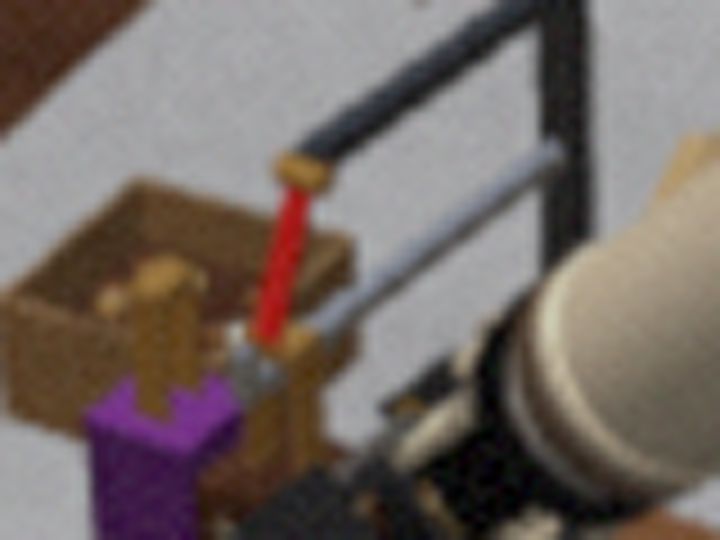

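>>> {"name": "apply_moves", "arguments": {
  "deltas": [
    [0,0.005,0,0,0,0,-1],
    [0,0.01,0,0,0,0,-1],
    [0,0.01,0,0,0,0,-1],
    [0,0.01,0,0,0,0,-1]
  ]
}}

```text
time_s: 16.73
tool_pos: [0.6263, 0.1873, 0.0868]
tcp_rot: [[-0.714, 0.151, 0.684], [0.106, 0.989, -0.108], [-0.692, -0.005, -0.721]]
force: [0.8, -1.0, -4.6]
width: 0.474
```

```bash
python3 log.py
python3 - <<'E'
from h import *
n="side"
p,d=snapshot(n)
cv2.imwrite("pics/s10.png",cv2.resize(p[240:300,250:330],None,fx=9,fy=9,interpolation=cv2.INTER_CUBIC)[:,:,::-1])
# predict pixel of keeper end for angles, compare to red blob end
c=calibration(n);m=(p[...,0].astype(int)>120)&(p[...,1]<70)&(p[...,2]<70)
vs,us=np.nonzero(m);k=(us>260)&(us<300)&(vs>250)&(vs<290);print("red rows",vs[k].min(),vs[k].max(),"bottom cols",us[k][vs[k]==vs[k].max()],"top",us[k][vs[k]==vs[k].min()])
Hg=np.array([.6185,.1685,.248])
for th in(0,.2,.3,.35,.4,.45,.5,.6):
    P=Hg+.055*(np.sin(th)*HY-np.cos(th)*HZ);print(th,cv2.projectPoints(np.array([Hg,P]),c["rvec"],c["tvec"],c["intrinsics"],np.array([c["k1"],0,0,0.]))[0].reshape(-1).round(1))
E
```

```text
16.73 [ -6.   35.  -33.3 125.7 109.7  46.1 -46.9] [0.6263 0.1873 0.0868] qd 0.1 F [ 0.8 -1.  -4.6]
red rows 261 277 bottom cols [278 279 280] top [282 283]
0 [284.1 259.1 285.  275.2]
0.2 [284.1 259.1 282.7 276.7]
0.3 [284.1 259.1 281.5 277.1]
0.35 [284.1 259.1 281.  277.3]
0.4 [284.1 259.1 280.4 277.4]
0.45 [284.1 259.1 279.9 277.5]
0.5 [284.1 259.1 279.3 277.5]
0.6 [284.1 259.1 278.3 277.5]
```

View pics/s10.png

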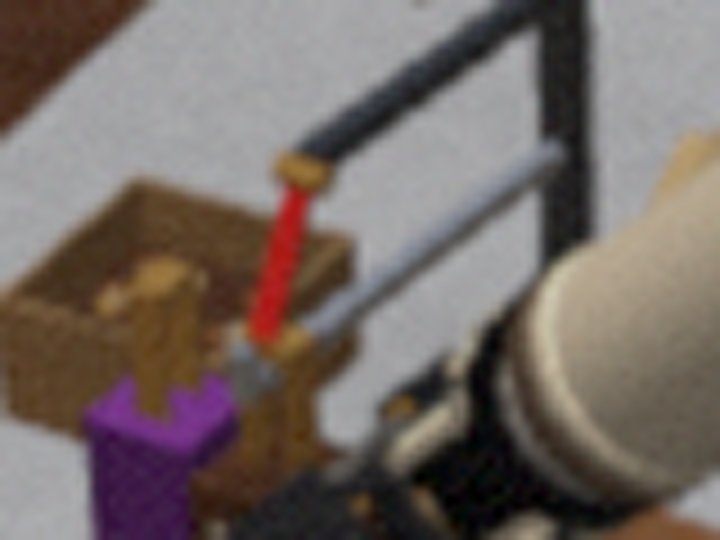

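The keeper projects to about 0.5 rad (red end at column 279), so it is pressed open well past 0.35. I lift 24 mm inside the tip.

>>> {"name": "apply_moves", "arguments": {
  "deltas": [
    [-0.01,-0.006,-0.01,0,0,0,-1],
    [-0.023,-0.006,-0.024,0,0,0,-1],
    [-0.037,-0.006,-0.039,0,0,0,-1],
    [-0.05,-0.006,-0.052,0,0,0,-1],
    [-0.056,-0.006,-0.058,0,0,0,-1]
  ]
}}

```text
time_s: 17.4
tool_pos: [0.6269, 0.1852, 0.1119]
tcp_rot: [[-0.713, 0.152, 0.685], [0.106, 0.988, -0.109], [-0.694, -0.005, -0.72]]
force: [0.1, -0.9, -6.9]
width: 0.48
```

>>> {"name": "apply_moves", "arguments": {
  "deltas": [
    [0,0,0,0,0,0,-1],
    [0,0,0,0,0,0,-1]
  ]
}}

```text
time_s: 17.65
tool_pos: [0.6269, 0.1847, 0.1116]
tcp_rot: [[-0.713, 0.153, 0.685], [0.107, 0.988, -0.11], [-0.694, -0.005, -0.72]]
force: [-1.3, -3.4, -4.5]
width: 0.477
```

```bash
python3 log.py
python3 - <<'E'
from h import *
n="side"
p,d=snapshot(n)
cv2.imwrite("pics/s11.png",cv2.resize(p[235:315,240:340],None,fx=7,fy=7,interpolation=cv2.INTER_CUBIC)[:,:,::-1])
print([(np.round(q["at"],4).tolist(),round(q["confidence"],2)) for l in("lantern_loop",) for q in pinpoint(n,l)])
E
```

```text
17.65 [ -5.4  31.6 -33.8 125.7 105.9  44.3 -43.4] [0.6269 0.1847 0.1116] qd 0.23 F [-1.3 -3.4 -4.5]
[([0.7193, 0.1022, 0.1349], 0.98), ([0.6278, 0.1851, 0.2093], 0.49)]
```

View pics/s11.png

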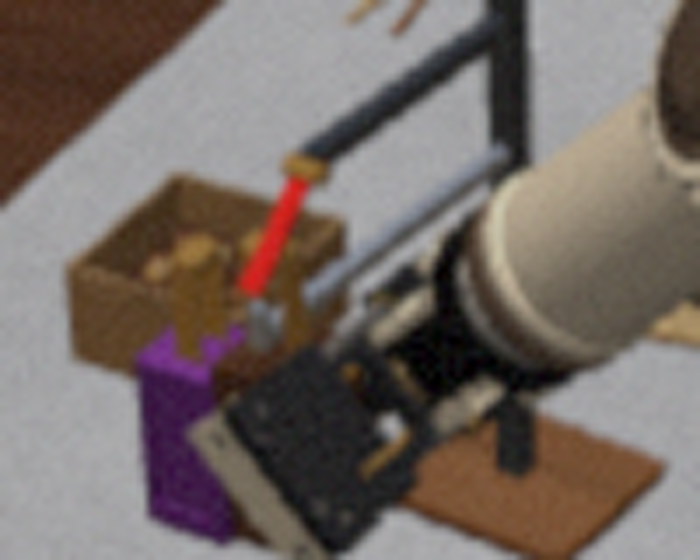

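>>> {"name": "apply_moves", "arguments": {
  "deltas": [
    [0,0.03,0,0,0,0,-1],
    [0,0.06,0,0,0,0,-1],
    [0,0.09,0,0,0,0,-1],
    [0,0.12,0,0,0,0,-1],
    [0,0.15,0,0,0,0,-1]
  ]
}}

```text
time_s: 18.38
tool_pos: [0.6336, 0.2327, 0.1117]
tcp_rot: [[-0.713, 0.148, 0.685], [0.105, 0.989, -0.105], [-0.693, -0.003, -0.72]]
force: [0.6, 0.4, -2.1]
width: 0.483
```

>>> {"name": "apply_moves", "arguments": {
  "deltas": [
    [0,0.03,0,0,0,0,-1],
    [0,0.06,0,0,0,0,-1],
    [0,0.1,0,0,0,0,-1],
    [0,0.15,0,0,0,0,-1],
    [0,0.18,0,0,0,0,-1]
  ]
}}

```text
time_s: 19.0
tool_pos: [0.6411, 0.2855, 0.1105]
tcp_rot: [[-0.714, 0.15, 0.684], [0.105, 0.989, -0.106], [-0.692, -0.004, -0.722]]
force: [0.5, -0.1, -2.6]
width: 0.482
```

```bash
python3 log.py
python3 - <<'E'
from h import *
n="side"
p,d=snapshot(n)
cv2.imwrite("pics/s12.png",cv2.resize(p[220:320,230:360],None,fx=5.5,fy=5.5,interpolation=cv2.INTER_CUBIC)[:,:,::-1])
print([(np.round(q["at"],4).tolist(),round(q["confidence"],2)) for l in("lantern_loop","lantern_base","lantern_center") for q in pinpoint(n,l)])
E
```

```text
19.0 [-13.8  37.  -35.5 116.4  97.5  50.6 -38.5] [0.6411 0.2855 0.1105] qd 6.76 F [ 0.5 -0.1 -2.6]
[([0.645, 0.2866, 0.2072], 0.71), ([0.7216, 0.102, 0.1345], 0.57), ([0.7169, 0.0991, 0.0474], 0.73), ([0.6365, 0.2896, 0.1228], 0.71), ([0.3872, 0.4854, 0.0], 0.16)]
```

View pics/s12.png

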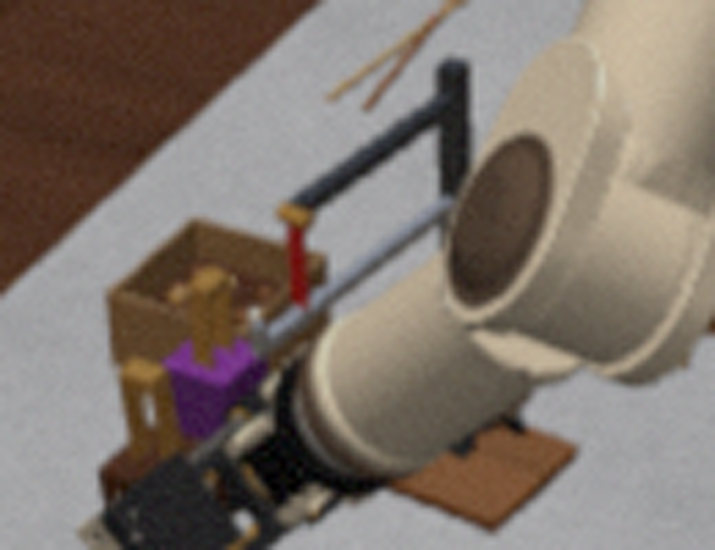

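The lantern is off the hook and the keeper hangs shut (300,265). I measure the box's recess and plan the carry.

Run:
```python
from h import *
for n in("top","side"):
    c=calibration(n);p,d=snapshot(n);W=cloud(n,d,c);X,Y,Z=W[...,0],W[...,1],W[...,2]
    m=(abs(X-.57)<.11)&(abs(Y+.2)<.11)&(Z>.062)&(Z<.075)
    q=W[m][:,:2].astype(np.float32)*1000;print(n,len(q),cv2.minAreaRect(q),np.median(W[m][:,2]))
    m=(abs(X-.57)<.03)&(abs(Y+.2)<.025);print("floor",np.nanmedian(Z[m]))
    print([(l,np.round(q["at"],4).tolist(),round(q["confidence"],2)) for l in("recess","box_center") for q in pinpoint(n,l)])
    if n=="top":
        cv2.imwrite("pics/t12.png",cv2.resize(p[180:320,200:440],None,fx=3.3,fy=3.3)[:,:,::-1])
        m=(abs(X-.64)<.06)&(abs(Y-.285)<.06)&(Z>.15);print("loop pts",np.nanmedian(W[m&(Z>.22)],0))
```

```text
top 750 ((570.8195190429688, -206.6042938232422), (131.35523986816406, 121.21791076660156), 7.994635105133057) 0.06803122197658246
floor 0.056955145441598715
[('recess', [0.5686, -0.2038, 0.0544], 0.78), ('box_center', [0.5743, -0.2019, 0.0354], 0.97)]
loop pts [0.64281793 0.28436997 0.22174613]
side 12 ((506.09735107421875, -219.2017822265625), (3.6657373905181885, 99.00731658935547), 10.34329891204834) 0.06644679382189103
floor nan
[]
  return np.nanmean(a, axis, out=out, keepdims=keepdims)
```

View pics/t12.png

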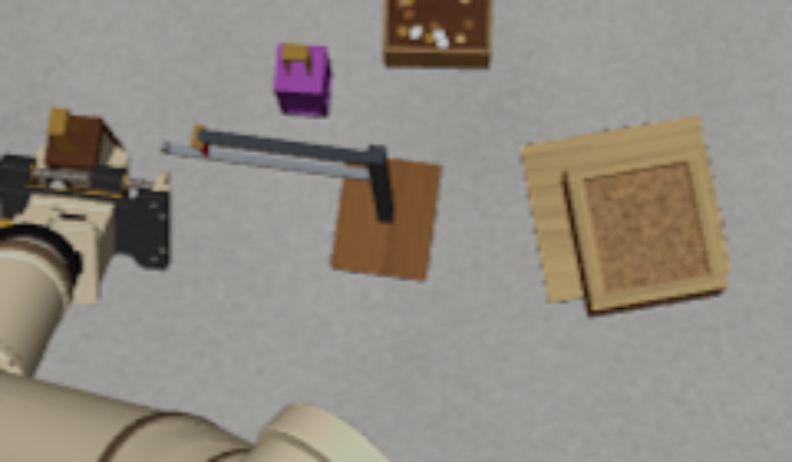

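```bash
sed -i 's/^REC=.*/REC=np.array([.5706,-.2045,0])/' search.py
cat > carry.py <<'E'
from rows import *
def tgt(psi,up,L=REC,deg=44):
    g,R=G_of(deg,psi,L);return g+.019*R[:,2]+np.array([0,0,up]),R
E
python3 - <<'E'
from carry import *
s=get_state();q=np.deg2rad(s["joints"]);g,R=G_of(44)
p1=s["tool_pos"]+[0,0,.225]
m,ms,q1=run(q,[(p1,R)],n=30,stop=0);print(ms,np.rad2deg(q1).round())
for psi in(-40,-55,-70):
    m,ms,q2=run(q1,[tgt(psi,.25),tgt(psi,0)],n=50,stop=0);print(psi,ms,np.rad2deg(q2).round())
rows(p1,R,5)
E
```

```text
[np.float64(22.47780935148899)] [ -4.  17. -45. 108.  66.  51.  -4.]
-40 [np.float64(17.400518789303877), np.float64(8.65760800577874)] [ 17.  30. -21. 130. 107.  43. -56.]
-55 [np.float64(22.12795620880182), np.float64(15.690531888644717)] [ 11.  33. -20. 123.  88.  51. -54.]
-70 [np.float64(26.355341696517698), np.float64(24.16718269799705)] [  9.  37. -20. 115.  74.  59. -54.]
full [-0.519 -0.004 -0.541] [-0.002 -0.002  0.003] rows>= 3.6
[-0.104, -0.001, -0.108, -0.000, -0.000, 0.001]
[-0.208, -0.002, -0.217, -0.001, -0.001, 0.001]
[-0.311, -0.002, -0.325, -0.001, -0.001, 0.002]
[-0.415, -0.003, -0.433, -0.001, -0.002, 0.003]
[-0.519, -0.004, -0.541, -0.002, -0.002, 0.003]
```

>>> {"name": "apply_moves", "arguments": {
  "deltas": [
    [-0.04,0,-0.042,0,0,0,-1],
    [-0.1,0,-0.104,0,0,0,-1],
    [-0.17,0,-0.177,0,0,0,-1],
    [-0.24,0,-0.25,0,0,0,-1],
    [-0.31,0,-0.323,0,0,0,-1]
  ]
}}

```text
time_s: 20.12
tool_pos: [0.641, 0.2838, 0.2457]
tcp_rot: [[-0.714, 0.151, 0.684], [0.105, 0.989, -0.108], [-0.692, -0.005, -0.722]]
force: [-0.3, -0.8, -1.3]
width: 0.482
```

>>> {"name": "apply_moves", "arguments": {
  "deltas": [
    [-0.07,0,-0.073,0,0,0,-1],
    [-0.14,0,-0.146,0,0,0,-1],
    [-0.19,0,-0.2,0,0,0,-1],
    [-0.21,0,-0.22,0,0,0,-1],
    [-0.21,0,-0.22,0,0,0,-1]
  ]
}}

```text
time_s: 20.75
tool_pos: [0.641, 0.2844, 0.336]
tcp_rot: [[-0.714, 0.151, 0.684], [0.106, 0.988, -0.108], [-0.693, -0.005, -0.721]]
force: [-0.1, 0.0, -2.0]
width: 0.484
```

```bash
python3 log.py
python3 - <<'E'
from carry import *
s=get_state();q=np.deg2rad(s["joints"]);T=tgt(-60,.25)
Zc=s["tool_pos"][2]
# keep current height
P=T[0].copy();P[2]=Zc
m,ms,q1=run(q,[(P,T[1]),tgt(-60,0)],n=60,stop=0);print(ms)
print(P,s["width"])
d=P-s["tool_pos"]
rows(s["tool_pos"]+d/3,s["tcp_rot"]@Ro.from_rotvec(Ro.from_matrix(s["tcp_rot"].T@T[1]).as_rotvec()/3).as_matrix(),5)
E
```

```text
20.75 [ -4.7  16.6 -44.4 108.   65.7  51.5  -3.9] [0.641  0.2844 0.336 ] qd 1.15 F [-0.1  0.  -2. ]
[np.float64(23.713494853773444), np.float64(18.390492832641876)]
[ 0.57247991 -0.20934669  0.33602012] 0.48449573587819594
full [-0.004 -0.554  0.007] [ 0.161 -0.     0.169] rows>= 2.7
[-0.001, -0.111, 0.001, 0.032, -0.000, 0.034]
[-0.002, -0.222, 0.003, 0.064, -0.000, 0.067]
[-0.002, -0.332, 0.004, 0.097, -0.000, 0.101]
[-0.003, -0.443, 0.006, 0.129, -0.000, 0.135]
[-0.004, -0.554, 0.007, 0.161, -0.000, 0.169]
```

>>> {"name": "apply_moves", "arguments": {
  "deltas": [
    [0,-0.05,0.001,0.015,0,0.015,-1],
    [-0.001,-0.15,0.002,0.044,0,0.046,-1],
    [-0.002,-0.28,0.004,0.081,0,0.085,-1],
    [-0.003,-0.41,0.005,0.119,0,0.125,-1],
    [-0.004,-0.54,0.007,0.157,0,0.165,-1]
  ]
}}

```text
time_s: 21.38
tool_pos: [0.6184, 0.1208, 0.3362]
tcp_rot: [[-0.633, 0.479, 0.608], [0.343, 0.878, -0.334], [-0.694, -0.003, -0.72]]
force: [0.6, -1.6, -1.9]
width: 0.481
```

```bash
python3 log.py
python3 - <<'E'
from carry import *
s=get_state();T=tgt(-60,.25)
P=T[0].copy();P[2]=.340
d=P-s["tool_pos"];print(s["width"])
rows(s["tool_pos"]+d/2,s["tcp_rot"]@Ro.from_rotvec(Ro.from_matrix(s["tcp_rot"].T@T[1]).as_rotvec()/2).as_matrix(),5)
E
```

```text
21.38 [  1.6  10.4 -40.  113.5  60.6  55.3 -10.8] [0.6184 0.1208 0.3362] qd 12.52 F [ 0.6 -1.6 -1.9]
0.48065702584781295
full [-0.145 -0.52   0.133] [ 0.161 -0.     0.169] rows>= 2.7
[-0.029, -0.104, 0.027, 0.032, -0.000, 0.034]
[-0.058, -0.208, 0.053, 0.065, -0.000, 0.068]
[-0.087, -0.312, 0.080, 0.097, -0.000, 0.101]
[-0.116, -0.416, 0.106, 0.129, -0.000, 0.135]
[-0.145, -0.520, 0.133, 0.161, -0.000, 0.169]
```

>>> {"name": "apply_moves", "arguments": {
  "deltas": [
    [-0.029,-0.104,0.027,0.032,0,0.034,-1],
    [-0.058,-0.208,0.053,0.065,0,0.068,-1],
    [-0.087,-0.312,0.08,0.097,0,0.101,-1],
    [-0.116,-0.416,0.106,0.129,0,0.135,-1],
    [-0.145,-0.52,0.133,0.161,0,0.169,-1]
  ]
}}

```text
time_s: 22.0
tool_pos: [0.5968, -0.0432, 0.3379]
tcp_rot: [[-0.477, 0.75, 0.458], [0.539, 0.662, -0.521], [-0.694, -0.001, -0.72]]
force: [1.6, 0.7, -1.0]
width: 0.477
```

```bash
python3 log.py
python3 - <<'E'
from carry import *
s=get_state();T=tgt(-60,.25)
P=T[0].copy();P[2]=.340
rows(P,T[1],5)
E
```

```text
22.0 [  8.9   8.1 -33.5 114.9  57.3  58.5 -14.3] [ 0.5968 -0.0432  0.3379] qd 12.42 F [ 1.6  0.7 -1. ]
full [-0.265 -0.427  0.246] [ 0.163 -0.001  0.17 ] rows>= 2.7
[-0.053, -0.085, 0.049, 0.033, -0.000, 0.034]
[-0.106, -0.171, 0.098, 0.065, -0.000, 0.068]
[-0.159, -0.256, 0.148, 0.098, -0.000, 0.102]
[-0.212, -0.342, 0.197, 0.130, -0.001, 0.136]
[-0.265, -0.427, 0.246, 0.163, -0.001, 0.170]
```

>>> {"name": "apply_moves", "arguments": {
  "deltas": [
    [-0.053,-0.085,0.049,0.033,0,0.034,-1],
    [-0.117,-0.188,0.108,0.072,0,0.075,-1],
    [-0.18,-0.29,0.167,0.111,0,0.116,-1],
    [-0.239,-0.384,0.221,0.147,0,0.153,-1],
    [-0.265,-0.427,0.246,0.163,0,0.17,-1]
  ]
}}

```text
time_s: 22.62
tool_pos: [0.5728, -0.2107, 0.3398]
tcp_rot: [[-0.26, 0.933, 0.249], [0.672, 0.36, -0.648], [-0.694, -0.001, -0.72]]
force: [0.4, -0.3, -0.8]
width: 0.483
```

>>> {"name": "apply_moves", "arguments": {
  "deltas": [
    [0,0,0.0,0,0,0,-1],
    [0,0,0,0,0,0,-1]
  ]
}}

```text
time_s: 22.88
tool_pos: [0.574, -0.2057, 0.3398]
tcp_rot: [[-0.265, 0.93, 0.255], [0.67, 0.368, -0.645], [-0.693, -0.0, -0.721]]
force: [-0.1, 0.2, -1.9]
width: 0.481
```

```bash
python3 log.py
python3 - <<'E'
from carry import *
from h import snapshot,pinpoint,cv2,calibration,cloud
T=tgt(-60,0);P=T[0]
for up in(.06,.0):
    rows(P+[0,0,up],T[1],1)
for n in("side","top"):
    p,d=snapshot(n);W=cloud(n,d,calibration(n))
    cv2.imwrite(f"pics/{n}13.png",cv2.resize(p[140:300,260:500] if n=="side" else p[180:320,300:500],None,fx=3.3,fy=3.3)[:,:,::-1])
    print([(l,np.round(q["at"],4).tolist(),round(q["confidence"],2)) for l in("lantern_loop","lantern_center","lantern_base") for q in pinpoint(n,l)])
E
```

```text
22.88 [ 16.6  10.4 -25.8 111.6  56.1  61.7 -16.3] [ 0.574  -0.2057  0.3398] qd 0.47 F [-0.1  0.2 -1.9]
full [ 0.44  -0.009  0.471] [ 0.003 -0.001  0.003] rows>= 3.1
[0.440, -0.009, 0.471, 0.003, -0.001, 0.003]
full [ 0.579 -0.009  0.615] [ 0.003 -0.001  0.003] rows>= 4.1
[0.579, -0.009, 0.615, 0.003, -0.001, 0.003]
[('lantern_loop', [0.7173, 0.101, 0.136], 0.59), ('lantern_center', [0.717, 0.102, 0.0457], 0.78), ('lantern_center', [0.5722, -0.1992, 0.3555], 0.46), ('lantern_base', [0.7212, 0.0988, 0.0049], 0.75), ('lantern_base', [0.5717, -0.2012, 0.3027], 0.58)]
[('lantern_loop', [0.5774, -0.2139, 0.4382], 0.88), ('lantern_loop', [0.7156, 0.0993, 0.1389], 0.53), ('lantern_center', [0.5706, -0.1993, 0.3535], 0.88), ('lantern_center', [0.7172, 0.0988, 0.0458], 0.87), ('lantern_center', [0.79, -0.0285, 0.0006], 0.5), ('lantern_base', [0.7144, 0.0973, 0.002], 0.84)]
```

View pics/side13.png

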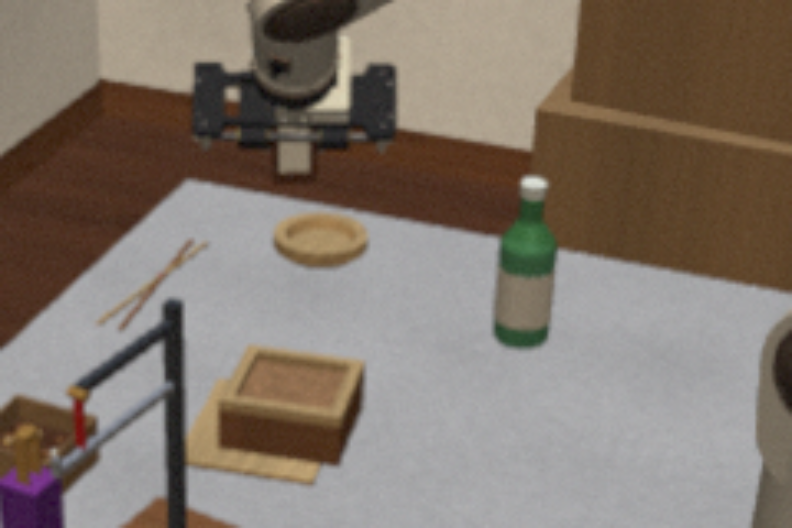

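View pics/top13.png

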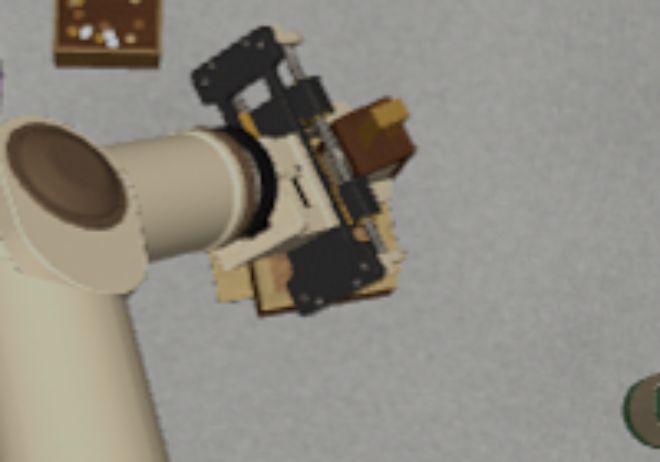

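The loop-versus-centre readings suggest the lantern leans about 0.1–0.17 rad in the grip, away from the hand. I fit its top face and sides from depth.

Run:
```python
from carry import *
from h import snapshot,cv2,calibration,cloud
s=get_state();a=s["tcp_rot"][:,2].copy();a[2]=0;a/=np.linalg.norm(a);b=s["tcp_rot"][:,1]
def plane(q):
    c=q.mean(0)
    for _ in range(4):
        c=q.mean(0);n=np.linalg.svd(q-c)[2][2];r=(q-c)@n;k=abs(r)<max(2*r.std(),.001);q=q[k]
    return n,c,len(q),r.std()
n="top";p,d=snapshot(n);W=cloud(n,d,calibration(n))
m=(abs(W[...,0]-.575)<.05)&(abs(W[...,1]+.205)<.05)&(W[...,2]>.385)&(W[...,2]<.415)
u=(W-np.array([.5715,-.2,0]))
al=u@a;be=u@b
m2=m&(abs(be)<.018)&(al>-.005)&(al<.03)&(p[...,0]<110)
q=W[m2];nn,c,k,sd=plane(q);nn*=np.sign(nn[2]);print("top",k,nn,sd,"tilt along a",np.arctan2(nn@a,nn[2]),"along b",np.arctan2(nn@b,nn[2]),c)
# loop top & pts
m3=(abs(W[...,0]-.575)<.06)&(abs(W[...,1]+.205)<.06)&(W[...,2]>.43)&(W[...,2]<.46)&(abs(al)<.04)&(abs(be)<.02);print("loop top",m3.sum(),W[m3].mean(0),"al",al[m3].mean(),"be",be[m3].mean())
m4=m2;print("top al range",al[m].min(),al[m].max(),"center be",be[m2].mean())
```

```text
top 121 [ 0.09804438 -0.05900061  0.99343154] 0.0018112986282594478 tilt along a 0.09115320069457605 along b 0.0696319314898354 [ 0.57010236 -0.21137314  0.39731981]
loop top 87 [ 0.57726287 -0.20853775  0.44771708] al 0.010055051285452518 be 0.002092314637635927
top al range -0.03349215780917667 0.03150135133793199 center be -0.004983345827818727
```

Run:
```python
from carry import *
s=get_state();q=np.deg2rad(s["joints"])
R=s["tcp_rot"]@Ro.from_rotvec([0,-.10,0]).as_matrix()
g=np.array([REC[0],REC[1],0.101])  # lantern centre target at floor .056
ah=R[:,2].copy();ah[2]=0;ah/=np.linalg.norm(ah)
# TCP relative to lantern centre: grasp point = centre -.008 ah ; tcp=grasp+.019 a
tcp=g-.008*ah+.019*R[:,2]
print("place tcp",tcp)
m,ms,q2=run(q,[(tcp+[0,0,.08],R),(tcp,R)],n=40,stop=0);print(ms,np.rad2deg(q2).round())
rows(tcp+[0,0,.08],R,5)
```

```text
place tcp [ 0.57297287 -0.21053566  0.08870469]
[np.float64(17.85520740137792), np.float64(17.335518808114546)] [  7.  37. -20. 122.  88.  59. -60.]
full [ 0.389 -0.006  0.418] [-0.    -0.067  0.   ] rows>= 2.7
[0.078, -0.001, 0.084, -0.000, -0.013, 0.000]
[0.156, -0.002, 0.167, -0.000, -0.027, 0.000]
[0.233, -0.004, 0.251, -0.000, -0.040, 0.000]
[0.311, -0.005, 0.335, -0.000, -0.053, 0.000]
[0.389, -0.006, 0.418, -0.000, -0.067, 0.000]
```

>>> {"name": "apply_moves", "arguments": {
  "deltas": [
    [0.05,-0.001,0.054,0,-0.01,0,-1],
    [0.13,-0.002,0.14,0,-0.024,0,-1],
    [0.22,-0.004,0.236,0,-0.04,0,-1],
    [0.31,-0.005,0.333,0,-0.053,0,-1],
    [0.37,-0.006,0.398,0,-0.067,0,-1]
  ]
}}

```text
time_s: 23.95
tool_pos: [0.5725, -0.2106, 0.1751]
tcp_rot: [[-0.238, 0.931, 0.278], [0.602, 0.366, -0.71], [-0.762, -0.001, -0.647]]
force: [0.1, -0.9, -1.8]
width: 0.484
```

>>> {"name": "apply_moves", "arguments": {
  "deltas": [
    [0,0,0,0,0,0,-1],
    [0,0,0,0,0,0,-1],
    [0,0,0,0,0,0,-1]
  ]
}}

```text
time_s: 24.32
tool_pos: [0.574, -0.2108, 0.179]
tcp_rot: [[-0.234, 0.931, 0.281], [0.602, 0.365, -0.71], [-0.763, 0.003, -0.646]]
force: [-0.0, 0.4, -1.1]
width: 0.482
```

```bash
python3 log.py
python3 - <<'E'
from carry import *
from h import snapshot,cv2,calibration,cloud,pinpoint
s=get_state();R=s["tcp_rot"];a=R[:,2].copy();a[2]=0;a/=np.linalg.norm(a);b=R[:,1]
Lc=s["tool_pos"]-.019*R[:,2]+.008*a;print("centre pred",Lc)
for n in("top","side"):
    p,d=snapshot(n);W=cloud(n,d,calibration(n));u=W-Lc;al=u@a;be=u@b
    m3=(abs(al)<.04)&(abs(be)<.025)&(u[...,2]>.082)&(u[...,2]<.12);print(n,"loop top",m3.sum(),"al",al[m3].mean(),"be",be[m3].mean(),"z",u[m3][:,2].mean())
    cv2.imwrite(f"pics/{n}14.png",cv2.resize(p[190:310,270:430] if n=="side" else p[190:310,320:480],None,fx=4.5,fy=4.5)[:,:,::-1])
    print([(l,np.round(q["at"],4).tolist(),round(q["confidence"],2)) for l in("lantern_loop","lantern_center","lantern_base") for q in pinpoint(n,l)])
g=np.array([REC[0],REC[1],0.101]);tcp=g-.008*a+.019*R[:,2];rows(tcp+[0,0,.01],R,1);rows(tcp,R,1)
E
```

```text
24.32 [  9.6  26.5 -22.  120.9  79.   59.5 -47.9] [ 0.574  -0.2108  0.179 ] qd 0.34 F [-0.   0.4 -1.1]
centre pred [ 0.57159384 -0.20476933  0.19124677]
top loop top 61 al -0.00036039311630566505 be 0.002667579220675553 z 0.09621178514292086
[('lantern_loop', [0.7148, 0.1034, 0.1402], 0.86), ('lantern_loop', [0.5732, -0.2048, 0.277], 0.63), ('lantern_center', [0.4017, -0.5092, 0.0006], 0.68), ('lantern_center', [0.7171, 0.0986, 0.046], 0.63), ('lantern_center', [0.573, -0.2065, 0.1895], 0.55), ('lantern_base', [0.5719, -0.205, 0.1442], 0.78), ('lantern_base', [0.7176, 0.0987, 0.0009], 0.77), ('lantern_base', [0.6245, 0.2027, 0.201], 0.24)]
side loop top 0 al nan be nan z nan
[('lantern_loop', [0.7194, 0.1003, 0.1358], 0.71), ('lantern_center', [0.7194, 0.1019, 0.0469], 0.74), ('lantern_center', [0.3901, 0.4844, 0.0012], 0.74), ('lantern_center', [0.5727, -0.2046, 0.1884], 0.69), ('lantern_base', [0.7183, 0.0991, 0.0051], 0.81), ('lantern_base', [0.5704, -0.2094, 0.1419], 0.61)]
full [0.2   0.001 0.169] [-0.001 -0.001  0.001] rows>= 1.3
[0.200, 0.001, 0.169, -0.001, -0.001, 0.001]
full [0.225 0.001 0.19 ] [-0.001 -0.001  0.001] rows>= 1.4
[0.225, 0.001, 0.190, -0.001, -0.001, 0.001]<stdin>:7: RuntimeWarning: Mean of empty slice.
  ret = ret.dtype.type(ret / rcount)
```

View pics/side14.png

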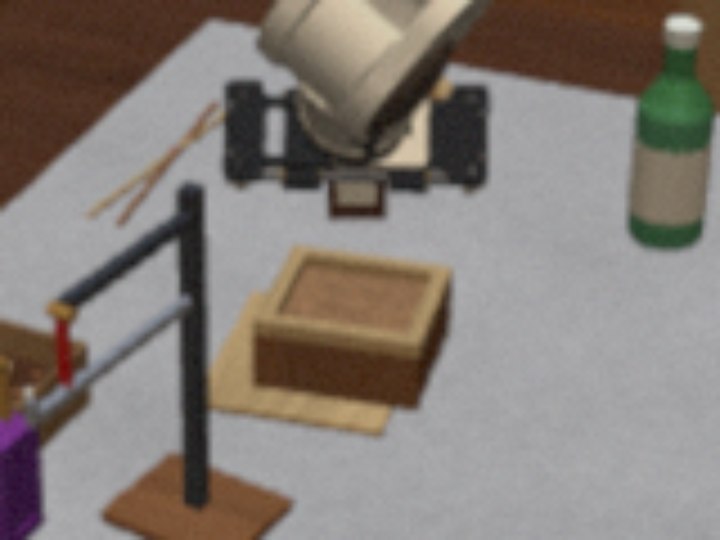

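View pics/top14.png

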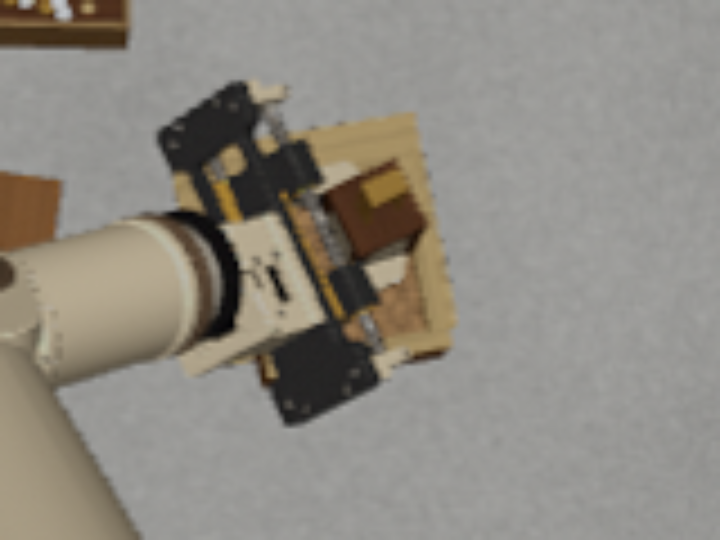

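The lantern is now upright in the hand: the loop sits above the centre to within 0.4 mm by 2.7 mm, and it is over the recess. I lower it.

>>> {"name": "apply_moves", "arguments": {
  "deltas": [
    [0.03,0,0.025,0,0,0,-1],
    [0.08,0,0.068,0,0,0,-1],
    [0.13,0.001,0.11,0,0,0,-1],
    [0.17,0.001,0.144,0,0,0,-1],
    [0.2,0.001,0.169,0,0,0,-1]
  ]
}}

```text
time_s: 25.35
tool_pos: [0.5725, -0.2103, 0.0968]
tcp_rot: [[-0.238, 0.931, 0.278], [0.602, 0.366, -0.71], [-0.762, -0.002, -0.647]]
force: [0.5, -0.5, -1.2]
width: 0.483
```

>>> {"name": "apply_moves", "arguments": {
  "deltas": [
    [0.007,0,0.006,0,0,0,-1],
    [0.013,0,0.011,0,0,0,-1],
    [0.017,0,0.014,0,0,0,-1],
    [0.017,0,0.014,0,0,0,-1]
  ]
}}

```text
time_s: 25.85
tool_pos: [0.5732, -0.2104, 0.0922]
tcp_rot: [[-0.236, 0.931, 0.279], [0.602, 0.366, -0.71], [-0.763, 0.0, -0.647]]
force: [0.3, -0.4, -2.5]
width: 0.484
```

```bash
python3 log.py
python3 - <<'E'
from carry import *
s=get_state();R=s["tcp_rot"];a=R[:,2].copy();a[2]=0;a/=np.linalg.norm(a)
g=np.array([REC[0],REC[1],0.101]);tcp=g-.008*a+.019*R[:,2];rows(tcp,R,1);print(R.T@HZ*.001/.3)
E
```

```text
25.85 [  7.5  36.6 -19.6 121.6  87.6  59.2 -60. ] [ 0.5732 -0.2104  0.0922] qd 0.15 F [ 0.3 -0.4 -2.5]
full [ 0.009 -0.001  0.008] [0. 0. 0.] rows>= 0.1
[0.009, -0.001, 0.008, 0.000, 0.000, 0.000]
[-2.54278051e-03  5.38717495e-07 -2.15531392e-03]
```

>>> {"name": "apply_moves", "arguments": {
  "deltas": [
    [0.003,0,0.002,0,0,0,-1],
    [0.005,0,0.004,0,0,0,-1],
    [0.007,0,0.006,0,0,0,-1],
    [0.007,0,0.006,0,0,0,-1]
  ]
}}

```text
time_s: 26.35
tool_pos: [0.5734, -0.2106, 0.0908]
tcp_rot: [[-0.235, 0.931, 0.28], [0.6, 0.366, -0.712], [-0.765, 0.0, -0.645]]
force: [-5.6, 4.3, 9.8]
width: 0.481
```

>>> {"name": "apply_moves", "arguments": {
  "deltas": [
    [0.002,0,0.002,0,0,0,-1],
    [0.004,0,0.003,0,0,0,-1],
    [0.004,0,0.003,0,0,0,-1]
  ]
}}

```text
time_s: 26.72
tool_pos: [0.5739, -0.211, 0.0906]
tcp_rot: [[-0.234, 0.931, 0.281], [0.599, 0.365, -0.713], [-0.766, 0.001, -0.643]]
force: [-5.6, 3.7, 14.8]
width: 0.478
```

>>> {"name": "apply_moves", "arguments": {
  "deltas": [
    [-0.004,0,-0.003,0,0,0,-1],
    [-0.006,0,-0.005,0,0,0,-1],
    [-0.006,0,-0.005,0,0,0,-1]
  ],
  "newtons": 15
}}

```text
time_s: 27.1
tool_pos: [0.5735, -0.2105, 0.0904]
tcp_rot: [[-0.236, 0.931, 0.279], [0.601, 0.366, -0.71], [-0.763, 0.0, -0.646]]
force: [0.9, -0.7, 2.6]
width: 0.483
```

```bash
python3 log.py
python3 - <<'E'
from carry import *
from h import snapshot,cv2,calibration,cloud,pinpoint
p,d=snapshot("side");cv2.imwrite("pics/s15.png",cv2.resize(p[200:310,290:430],None,fx=5,fy=5)[:,:,::-1])
s=get_state();R=s["tcp_rot"];a=R[:,2].copy();a[2]=0;a/=np.linalg.norm(a);b=R[:,1]
Lc=s["tool_pos"]-.019*R[:,2]+.008*a;n="top"
p,d=snapshot(n);W=cloud(n,d,calibration(n));u=W-Lc;al=u@a;be=u@b
m3=(abs(al)<.04)&(abs(be)<.025)&(u[...,2]>.082)&(u[...,2]<.12);print(n,"loop top",m3.sum(),"al",al[m3].mean(),"be",be[m3].mean(),"z",u[m3][:,2].mean()+Lc[2])
E
```

```text
27.1 [  7.5  36.8 -19.6 121.5  87.8  59.2 -60.2] [ 0.5735 -0.2105  0.0904] qd 0.11 F [ 0.9 -0.7  2.6]
top loop top 51 al 0.00011001447543351837 be 0.0014737779694207233 z 0.1982281253430479
```

View pics/s15.png

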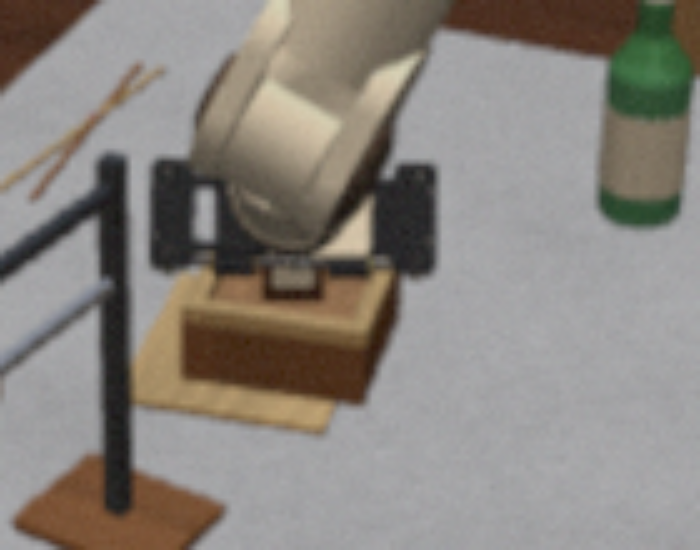

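It is resting in the recess: the loop top is at 0.198 m (expected 0.199) and the contact force is light. I open the gripper.

>>> {"name": "apply_moves", "arguments": {
  "deltas": [
    [0,0,0,0,0,0,0.02],
    [0,0,0,0,0,0,0.1],
    [0,0,0,0,0,0,0.2],
    [0,0,0,0,0,0,0.3],
    [0,0,0,0,0,0,0.4]
  ]
}}

```text
time_s: 27.82
tool_pos: [0.5729, -0.2103, 0.0898]
tcp_rot: [[-0.237, 0.931, 0.279], [0.602, 0.366, -0.71], [-0.763, -0.001, -0.647]]
force: [-0.4, 0.2, -0.3]
width: 0.686
```

```bash
python3 log.py
python3 - <<'E'
from carry import *
from h import snapshot,cv2,calibration,cloud,pinpoint
s=get_state();print(s["width"]*92);R=s["tcp_rot"];a=R[:,2].copy();a[2]=0;a/=np.linalg.norm(a);b=R[:,1]
Lc=s["tool_pos"]-.019*R[:,2]+.008*a;n="top"
p,d=snapshot(n);W=cloud(n,d,calibration(n));u=W-Lc;al=u@a;be=u@b
m3=(abs(al)<.04)&(abs(be)<.025)&(u[...,2]>.082)&(u[...,2]<.12);print(n,"loop top",m3.sum(),"al",al[m3].mean(),"be",be[m3].mean(),"z",u[m3][:,2].mean()+Lc[2])
q=np.deg2rad(s["joints"]);print(run(q,[(s["tool_pos"]-.15*R[:,2],R)],stop=0)[:2])
E
```

```text
27.82 [  7.5  36.9 -19.6 121.6  87.8  59.2 -60.2] [ 0.5729 -0.2103  0.0898] qd 0.19 F [-0.4  0.2 -0.3]
63.11684622764501
top loop top 50 al 0.004747606005700941 be -0.001100486146897315 z 0.1987875765839015
(np.float64(15.774851738743449), [np.float64(15.774851738743449)])
```

>>> {"name": "apply_moves", "arguments": {
  "deltas": [
    [0,0,-0.04,0,0,0,0.5],
    [0,0,-0.12,0,0,0,0.5],
    [0,0,-0.22,0,0,0,0.5],
    [0,0,-0.34,0,0,0,0.5],
    [0,0,-0.45,0,0,0,0.5]
  ]
}}

```text
time_s: 28.5
tool_pos: [0.5349, -0.1129, 0.1785]
tcp_rot: [[-0.237, 0.93, 0.28], [0.602, 0.367, -0.709], [-0.763, -0.0, -0.647]]
force: [0.5, -0.1, 0.6]
width: 0.748
```

>>> {"name": "apply_moves", "arguments": {
  "deltas": [
    [0,0,0,0,0,0,0.5],
    [0,0,0,0,0,0,0.5],
    [0,0,0,0,0,0,0.5]
  ]
}}

```text
time_s: 28.88
tool_pos: [0.5348, -0.1157, 0.1766]
tcp_rot: [[-0.237, 0.931, 0.277], [0.602, 0.364, -0.711], [-0.763, -0.002, -0.647]]
force: [-0.1, 0.4, -0.5]
width: 0.748
```

```bash
python3 log.py
python3 - <<'E'
from h import *
for n in("side","top","wrist"):
    p,d=snapshot(n)
    cv2.imwrite(f"pics/{n}16.png",p[:,:,::-1] if n!="top" else cv2.resize(p[170:320,230:480],None,fx=3.2,fy=3.2)[:,:,::-1])
    for l in("lantern_base","lantern_loop","recess","box_center"):print(n,l,[(np.round(q["at"],4).tolist(),round(q["confidence"],2)) for q in pinpoint(n,l)])
    W=cloud(n,d,calibration(n))
    m=(abs(W[...,0]-.57)<.06)&(abs(W[...,1]+.205)<.06)
    for z0,z1 in((.188,.21),(.14,.155)):
        k=m&(W[...,2]>z0)&(W[...,2]<z1);print("  z",z0,k.sum(),W[k].mean(0) if k.sum() else "", cv2.minAreaRect((W[k][:,:2]*1000).astype(np.float32)) if k.sum()>5 else "")
    k=(abs(W[...,0]-.57)<.08)&(abs(W[...,1]+.205)<.08)&(W[...,2]>.062)&(W[...,2]<.074)
    if n=="top":print("rim",cv2.minAreaRect((W[k][:,:2]*1000).astype(np.float32)),W[k][:,2].mean())
E
```

```text
28.88 [  1.5  26.3 -27.  123.1  72.1  67.1 -53.8] [ 0.5348 -0.1157  0.1766] qd 0.34 F [-0.1  0.4 -0.5]
side lantern_base [([0.7172, 0.1002, 0.0038], 0.84), ([0.5705, -0.2088, 0.0506], 0.69)]
side lantern_loop [([0.7184, 0.1056, 0.1365], 0.97)]
side recess [([0.5698, -0.2029, 0.0576], 0.8), ([0.5695, -0.2037, 0.0376], 0.17)]
side box_center [([0.5722, -0.2043, 0.0324], 0.82)]
  z 0.188 0  
  z 0.14 0  
top lantern_base [([0.7183, 0.0956, 0.0041], 0.68), ([0.5712, -0.2065, 0.0525], 0.67)]
top lantern_loop [([0.7134, 0.0994, 0.1377], 0.93), ([0.5704, -0.2166, 0.1883], 0.71)]
top recess [([0.571, -0.2039, 0.0544], 0.95)]
top box_center [([0.5716, -0.2022, 0.0398], 0.63), ([0.5671, -0.2031, 0.0564], 0.56), ([0.5989, 0.0279, 0.274], 0.53)]
  z 0.188 50 [ 0.57155222 -0.20945707  0.19839144] ((571.94287109375, -209.8551483154297), (14.453441619873047, 22.349246978759766), 19.151926040649414)
  z 0.14 183 [ 0.56870613 -0.20822096  0.14649035] ((571.7646484375, -209.77630615234375), (44.26384353637695, 44.26409149169922), 21.535884857177734)
rim ((570.0691528320312, -206.54708862304688), (131.26242065429688, 121.55590057373047), 8.675172805786133) 0.06775570530866196
wrist lantern_base [([0.5718, -0.2089, 0.0555], 0.71), ([0.4025, -0.5057, -0.0035], 0.49)]
wrist lantern_loop [([0.57, -0.2073, 0.1895], 0.98)]
wrist recess [([0.5721, -0.2065, 0.0542], 0.8)]
wrist box_center [([0.5738, -0.205, 0.1065], 0.65)]
  z 0.188 296 [ 0.56825205 -0.1962318   0.19255007] ((568.33837890625, -196.4288330078125), (13.186406135559082, 4.070901870727539), 20.71251106262207)
  z 0.14 1333 [ 0.56718717 -0.19368084  0.14501351] ((569.6131591796875, -200.0671844482422), (43.93486785888672, 34.39961624145508), 20.571264266967773)
```

View pics/side16.png

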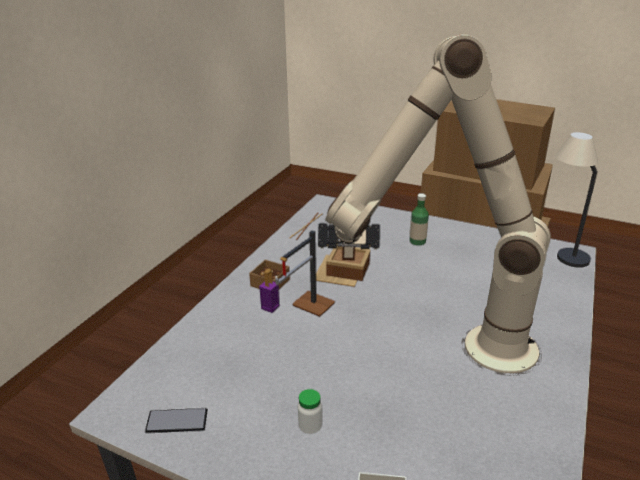

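View pics/top16.png

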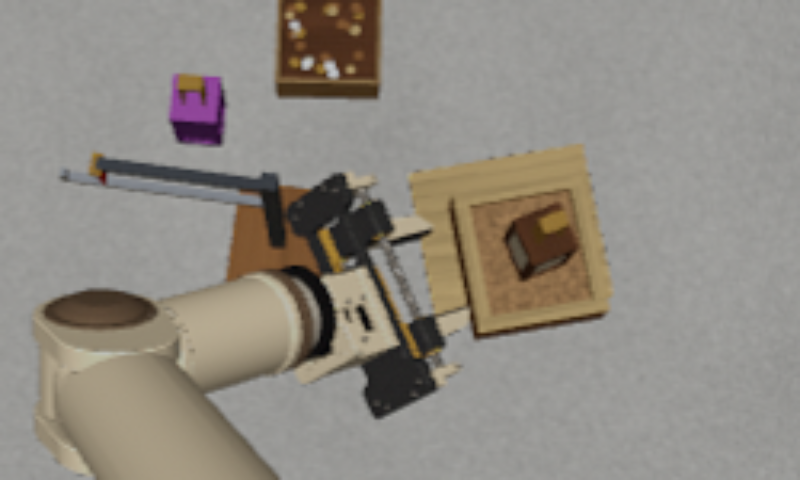

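View pics/wrist16.png

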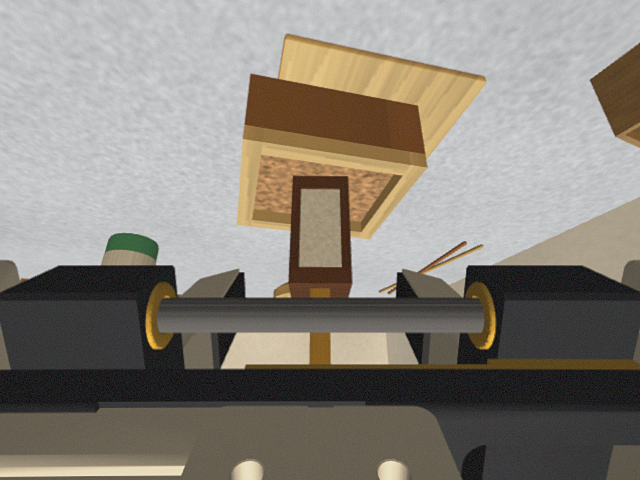

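The lantern stands centred and upright in the recess. In the top view, the loop and body-top centres both sit at (0.572, -0.210), against a recess centre of about (0.570, -0.206). The hand is clear, the keeper hangs shut, and the bystanders are unmoved. I hand the job in.

Run:
```python
from bench import *
import numpy as np
for n in("top","side"):
    snapshot(n)
    for l in("bottle","jar","bead_carton"):
        print(n,l,[(np.round(q["at"],4).tolist(),round(q["confidence"],2)) for q in pinpoint(n,l)][:1])
print(np.round(get_state()["force"],1));print(sign_off())
```

```text
top bottle [([0.3998, -0.5096, 0.0006], 0.6)]
top jar [([0.39, 0.4897, 0.0015], 0.6)]
top bead_carton [([0.7884, -0.029, 0.0018], 0.94)]
side bottle [([0.4059, -0.5082, -0.0042], 0.8)]
side jar [([0.3916, 0.4839, -0.001], 0.97)]
side bead_carton [([0.6263, 0.2043, 0.1988], 0.18)]
[-0.1  0.8 -0.5]
the job is handed in; nothing more can be done
None
```

The lantern now stands upright in the recess of the tipped box and the job is handed in. However, a force spike on the way may have failed the run.

**What I did**
- **Box:** I tipped it over backwards onto the board, recess up.
- **Off the hook:** I gripped the hanging dark-wood lantern from -x with the hand leaning 44°. I slid its loop about 40 mm along the bar, which opened the keeper to roughly 0.5 rad by my image estimate. Then I lifted it over the tip and off, and the keeper swung shut behind it.
- **Placing:** I carried it over the stand, set it in the recess, let go and backed away.

**Last checks**
- **Lantern:** the loop and body top lie above each other within 1 mm, so it is upright. It is about 4–5 mm from the recess centre, and the loop-top height of 0.198 m fits it standing on the floor.
- **Box and keeper:** the box rim is at 0.068 m, as expected for lying flat. The keeper looks shut in the picture.
- **Bystanders:** the bottle and jar, and the carton in the top view, read within a few mm of where they started. The side camera's last carton reading (confidence 0.18) was a false hit on the hook tip.
- **Robot:** the wrist force was near zero, so it is touching nothing.

**What went wrong**
- **Force spike:** my first approach to the lantern, at about 6.3 s, drove four joints onto their range limits. One force reading there was 193 N, above the 120 N limit, though nothing near the hand looked touched. Joint 2 read -17.585° against its -17.58° limit. I then fitted a kinematic model and kept clear of the limits, but this may count as a violation.
- **Tilt in the grip:** the lantern turned about 0.1 rad in the grip, probably while sliding. I corrected this before placing it.

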